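# Knock a wheel bearing out of the press nest and lock it in the rack

## Robot

A 6-joint arm with a two-finger parallel gripper is mounted at the origin on the work surface. World frame = base frame: x ahead of the robot, y to its left, z up, the work surface at z = 0. Lengths are in m, angles in rad, forces in N, time in s.
With the tool pointing down it reaches from about 0.275 to 0.825 m from the base axis. Payload 4.9 kg.
Tool frame: the origin (TCP) lies at the very end of the fingers, on their centre line; the grasp point (between the pads) lies ctrl.tcp_to_grasp behind it (ctrl.tcp_to_grasp is the distance from the TCP to the grasp point, in m); z points along the fingers, x is the direction in which the jaws open and shut, and the axes are right-handed (so a half turn about z gives the same grasp; the last joint's range is limited). The gripper opens to 85 mm and grips with 20 to 120 N. Pads are 22 mm wide; open, the fingers measure 114 mm over their backs; the gripper's body (76 mm by 85 mm) begins 54 mm behind the grasp point. The pads swing forward as they close: fully open they stand 13 mm farther back than shut.
Start: joints at [1.109, 0.326, -0.193, 1.052, 0, 1.437], TCP at [0.177, 0.521, 0.202] pointing down, gripper open.
Joint ranges: [-2.65, 2.65], [-0.97, 1.79], [-1.3, 1.35], [-1.93, 2.1], [-1.47, 1.37], [-3.14, 3.14]. Speed limits (rad/s): [2.57, 2.57, 3.14, 3.14, 3.14, 3.14].

## Interface

Orientations are given as a rotation vector (axis times angle).
In Python, from plant import ctrl gives the robot as it stands. The module is installed in compiled form; this text tells all that it offers.
- The arm moves only by the tool carry_out, never from a script. Its argument "increments" is a list of rows, each a list of 3 entries, a list of its own where there are three numbers: the shift along the tool's x, y, z scaled (see below), then the turn, a rotation vector about the tool's x, y, z scaled (see below), then the opening, from 0 (shut) to 1 (fully open). A call has 1 to 10 rows; each row shifts and turns the commanded pose from where the row before left it, along the tool's axes as they then stand; what a row does not reach is not made up. The controller multiplies each number of a shift by 250 mm and each number of a turn by 8 degrees. A row lasts 1/8 s, in which the tool goes at most 62.5 mm and 10.7 degrees, less where a joint would pass 70% of its speed; a pose out of reach is approached as far as the arm can. A call with a number of a shift or a turn outside -1 to 1 is refused whole. A call with a gripper value outside its range is refused whole. The fingers move at their own pace and stop on an object; "squeeze" is the grip in N (left out, the last holds). Time passes only in rows, so rows that do not move let the fingers close. It gives the time, the measured TCP pose, the force and the opening at its end, in the units of the state.
- ctrl.read_state(): the state, without advancing time (a new reading comes with each control period).
- ctrl.camera(name): name is "side" or "top"; returns the picture (384x512x3 uint8, blue, green, red); there is no depth.
- ctrl.camera_info(name): a dict with "K" (3x3 intrinsics, pixels), "world_to_cam" (4x4, takes a point from world to camera coordinates). Camera axes: x right, y down, z forward; pixel columns grow to the right and rows downward; lengths in m; the calibration is good to about 2 mm. A picture is of the moment at which its call begins. camera_info takes no time and is no camera call.
- ctrl.close_job(): hands the job in, once; it reports no verdict.
Trained networks look in the newest picture that a camera, given by its name, has taken for a name from the list of things; names that differ only in an ending like _2 or _b are one class to them, and where a whole thing is asked for, a point or a joint stands for the part that bears it (a point fixed in the world has none). Each returns a list of dicts, best first, with "confidence" (0 to 1); they miss things now and then, are a little off and sometimes report something else, mostly with a low value. They report only what shows in the picture. A call takes as long as a camera call. They do not tell look-alikes from the thing itself.
- ctrl.look_for(target, camera): "bbox" ([left, top, width, height] in pixels, round what is visible of it).
- ctrl.spot_point(target, camera): "at" ([column, row] in pixels: a listed point, or the origin of a listed thing).
The state is a dict: "time_s": time; "joint_pos": joint angles; "dq": joint speeds; "tau": joint torques, N m; "ee_pos": TCP position; "tcp_rot": TCP orientation; "contact_force": force on the tool from outside, world axes, zero at the start; "moment": the same for the moment, N m; "gripper_width": finger opening in m.
Only numpy, scipy, OpenCV 4.12 (cv2) and the standard library are available. Lean on these libraries where they do the work, as an engineer would, in place of code of your own. Each camera call takes 0.05 s, during which the arm holds its last target.

## Task

The wheel bearing is stuck flush in the nest of the bench press: lift the knockout rod's handle all the way up so that the rod pushes the bearing out of the nest. Then take the bearing out from under the ram, set it down gently, flat between the four pins of the bearing rack (lower it, do not drop it), and swing the keeper bar fully shut over it until it clicks past its detent. Do not let the bearing fall to the bench, and leave the wrench, tin and socket where they are.

Things in the scene. Friction and masses are not known exactly. Their poses are not given: they have to be found in the camera images.
- press: Bench arbor press, fixed, grey cast frame. Origin on the bench straight under the nest; x points away from the lift handle (handle side is -x), y towards the column, z up. Steel bolster plate 120 (x) by 150 (y) mm, underside 100, top face 125 mm above the bench, on two side cheeks at y = +-50 to +-75 mm. Column 70 by 60 mm at y = 110 to 170 mm, 420 mm tall.
- nest (a point): Centre of the nest's mouth on the bolster's top face, 125 mm above the bench; axes as the press. The nest is a round pocket 44 mm wide, 14 mm deep, with a rod hole through its floor.
- ram_end (a point): Lower end of the fixed steel ram, 38 mm in diameter, 300 mm above the bench straight over the nest; above it the head, 70 mm deep in x, from 345 mm up. It bars an upright hand from the bearing: come in tilted 35 to 40 degrees from vertical, from the handle side, fingers either side of the bearing along the press's y.
- rod (a joint): Lift of the knockout rod in m, straight up: 0 = down (starts 0 to 0.003), 0.040 = fully up at its stop. Needs about 10 N with the bearing on it; stays by friction where it is left. Its 19 mm wide tip is 4 mm under the pocket floor at 0; at 0.040 the bearing stands free on the tip, its underside 22 mm above the bolster's top face.
- rod_grip (a point): Middle of the rod's lift handle, a dark steel round bar 16 mm in diameter, 60 mm long, lying along the press's x at the end of a flat arm reaching out from under the bolster, 125 mm from the nest axis on the -x side. 45 mm above the bench at rod 0; moves with the rod. Clear above: pinch it across y.
- bearing: The wheel bearing, a plain steel disc 42 mm in diameter and 13 mm thick, about 90 g. Origin at the centre of its underside, z along its axis. Starts in the nest, its top 1 mm below the bolster's face.
- rack: Bearing rack, fixed, aluminium. Origin on the bench at its centre; x along its rail towards the keeper's hinge (away from the robot), z up. Base plate 210 (x) by 100 (y) by 8 mm; on it a rail 34 mm wide (y), 190 mm long (x), top face 40 mm above the bench. The rail is narrower than the bearing: fingers closing along y pass down either side of it.
- rack_seat (a point): The place for the bearing: on the rail's top face (40 mm above the bench) at the middle of the rail, between four short steel pins 5 mm in diameter and 6 mm high at x = +-22.5, y = +-14 mm. The pins leave the bearing about 3 mm of play all round. Axes as the rack.
- keeper (a joint): Angle of the keeper bar in rad: 0 = fully shut along the rail over the seat, at its stop; grows anticlockwise seen from above as it opens to the rack's -y side (starts 1.1 to 1.6, limit 1.9). Upright hinge, lightly stiff: the bar stays where it is left. From 0.075 to 0.035 its nose must be pushed past a sprung detent (about 2.5 N at the knob), which then holds it shut.
- keeper_hinge (a point): On the keeper's upright hinge axis, 70 mm from the seat along the rack's +x, at the underside of the bar (56 mm above the bench).
- keeper_knob (a point): On the axis of the keeper's upright steel knob, a pin 14 mm in diameter, 120 mm from the hinge axis, 50 mm from the seat when shut. This point is 86 mm above the bench; the pin runs from 62 mm (the bar's top) to 98 mm. Bar 16 mm wide, 6 mm thick, underside 56 mm up, 3 mm over a seated bearing.
- wrench: Bystander: open-ended steel wrench, 160 mm long, lying flat to the right of the rack; leave it. Origin at its underside.
- tin: Bystander: grey tin, 66 mm in diameter, 85 mm tall, beyond the work; leave it. Origin at the centre of its underside.
- socket: Bystander: steel socket, 28 mm in diameter, 38 mm tall, standing to the left of the press handle; leave it. Origin at the centre of its underside.
Things that resemble listed ones, but are neither listed nor needed, are in the scene too. What is shaped like the bearing but yellow is not meant.

How it is judged:
By the outcome, as a careful person would: the job done as asked, in the order asked, and still so for the second after the job is handed in, with the robot touching nothing.
It also fails if it takes over 62 s, if anything falls off the work surface, if the arm or the gripper's body presses on something with over 40 N, if the wrist force passes 120 N, or if a joint passes its speed limit or range.

## Working session

There is one attempt and no reset: what is moved stays moved. The work goes in short steps, Python scripts to look and compute and a tool call to move; the robot and the scene stay as the last step left them, time stands still between calls to the robot, and variables do not carry over. Pictures are saved under pics/ and viewed, and the job is handed in when it is done.

Besides the shell and the picture viewer there is one more tool, called after "Call:" by a JSON object that holds its "api" and its "payload". carry_out: Moves the arm, as the interface text tells. Shifts and turns lie within -1 to 1; 1 stands for 250 mm of shift or 8 degrees of turn. Its arguments: {"type":"object","properties":{"increments":{"type":"array"},"squeeze":{"type":"number"}},"required":["increments"]}

```bash
mkdir -p pics; ls; python3 - <<'E'
from plant import ctrl
import cv2
s=ctrl.read_state(); print({k:s[k] for k in s}); print(ctrl.tcp_to_grasp)
for c in("side","top"):
    cv2.imwrite(f"pics/{c}0.png",ctrl.camera(c)); i=ctrl.camera_info(c); print(c,i)
E
```

```text
pics
{'time_s': 0.0, 'joint_pos': array([ 1.10878759e+00,  3.26914799e-01, -1.93555851e-01,  1.05196724e+00,
       -1.62321955e-07,  1.43661876e+00]), 'dq': array([-9.70892111e-06, -4.30713780e-04, -1.91625449e-03,  6.62417889e-04,
        2.31029610e-03,  1.09774694e-03]), 'tau': array([-1.21220753e-03, -4.43399191e+01,  2.62438238e+01,  1.55264139e-02,
       -5.05713178e-04,  1.83763127e-06]), 'ee_pos': array([0.17680318, 0.52017583, 0.20102832]), 'tcp_rot': array([ 2.55353979e+00,  1.82871644e+00, -2.27774178e-03]), 'contact_force': array([-1.03230575,  0.50524282, -0.24791387]), 'moment': array([-0.00086437,  0.01993249, -0.01417977]), 'gripper_width': 0.0855781354914977}
0.0187
side {'K': array([[494.13905559,   0.        , 248.33758627],
       [  0.        , 494.13905559, 188.91540006],
       [  0.        ,   0.        ,   1.        ]]), 'world_to_cam': array([[ 0.94569143, -0.32470064, -0.01540159, -0.54711804],
       [-0.23417614, -0.64764658, -0.72506238,  0.24852465],
       [ 0.22545343,  0.68929196, -0.68851096,  1.6427798 ],
       [ 0.        ,  0.        ,  0.        ,  1.        ]])}
top {'K': array([[389.87964122,   0.        , 258.47625976],
       [  0.        , 389.87964122, 194.24862379],
       [  0.        ,   0.        ,   1.        ]]), 'world_to_cam': array([[ 0.0269251 , -0.99951645, -0.01555341, -0.0273866 ],
       [-0.99620604, -0.02554135, -0.08319356,  0.59049281],
       [ 0.08275608,  0.01773439, -0.99641202,  1.10377941],
       [ 0.        ,  0.        ,  0.        ,  1.        ]])}
```

View pics/side0.png

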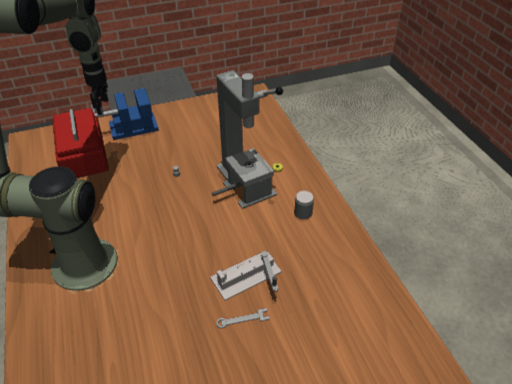

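View pics/top0.png

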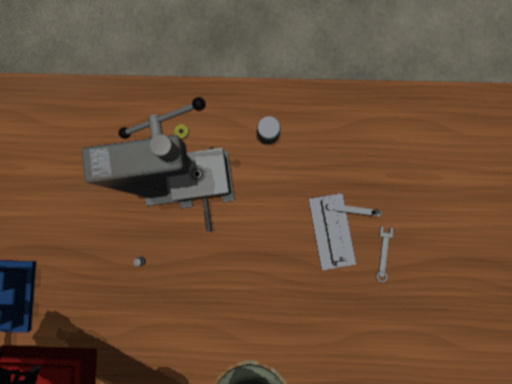

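```bash
python3 - <<'E'
from plant import ctrl
for c in("side","top"):
  for t in ["press","nest","ram_end","rod_grip","bearing","rack","rack_seat","keeper_hinge","keeper_knob","socket","wrench","tin"]:
    print(c,t,[(([round(x) for x in d["at"]]),round(d["confidence"],2)) for d in ctrl.spot_point(t,c)[:3]])
print(ctrl.read_state()["time_s"])
E
```

```text
side press [([250, 184], 0.85)]
side nest [([249, 164], 0.74)]
side ram_end [([248, 126], 0.95)]
side rod_grip [([220, 194], 0.65)]
side bearing [([248, 168], 0.54), ([272, 167], 0.45)]
side rack [([247, 275], 0.76), ([272, 278], 0.36)]
side rack_seat [([246, 268], 0.95)]
side keeper_hinge [([264, 252], 0.52), ([249, 166], 0.25)]
side keeper_knob [([274, 278], 0.56)]
side socket [([174, 173], 0.44), ([249, 165], 0.24)]
side wrench [([239, 320], 0.62)]
side tin [([302, 214], 0.78), ([220, 195], 0.71)]
top press [([205, 180], 0.92)]
top nest [([198, 174], 0.66)]
top ram_end [([182, 164], 0.72), ([331, 232], 0.65)]
top rod_grip [([204, 220], 0.68)]
top bearing [([182, 131], 0.54)]
top rack [([330, 229], 0.93)]
top rack_seat [([332, 229], 0.82)]
top keeper_hinge [([331, 204], 0.8)]
top keeper_knob [([375, 212], 0.86), ([140, 263], 0.2)]
top socket []
top wrench [([383, 256], 0.92)]
top tin [([268, 133], 0.98)]
1.3
```

```bash
cat > h.py <<'E'
import numpy as np, cv2
from plant import ctrl
from scipy.spatial.transform import Rotation as R
I={c:ctrl.camera_info(c) for c in("side","top")}
def proj(c,p):
    q=I[c]["world_to_cam"]@np.r_[p,1]; u=I[c]["K"]@q[:3]; return u[:2]/u[2]
def atz(c,uv,z):
    T=I[c]["world_to_cam"]; d=T[:3,:3].T@np.linalg.inv(I[c]["K"])@np.r_[uv,1]; o=-T[:3,:3].T@T[:3,3]
    return o+d*(z-o[2])/d[2]
def frame(o,yaw):
    c,s=np.cos(yaw),np.sin(yaw); Rm=np.array([[c,-s,0],[s,c,0],[0,0,1]])
    return lambda p:np.r_[o,0]+Rm@np.asarray(p,float)
def crop(im,x,y,w,h,k): return cv2.resize(im[y:y+h,x:x+w],None,fx=k,fy=k,interpolation=cv2.INTER_CUBIC)
E
python3 - <<'E'
from h import *
for n,z,s,t in [("nest",.125,(249,164),(198,174)),("ram",.3,(248,126),(182,164)),("grip",.045,(220,194),(204,220)),("seat",.04,(246,268),(332,229)),("hinge",.056,(264,252),(331,204)),("knob",.086,(274,278),(375,212)),("tin",0,(302,214),(268,133)),("press",0,(250,184),(205,180)),("rack",0,(247,275),(330,229)),("sock",.0,(174,173),(139,262)),("wrench",0,(239,320),(383,256))]:
    print(n,atz("side",s,z).round(3),atz("top",t,z).round(3))
a=cv2.imread("pics/side0.png");b=cv2.imread("pics/top0.png")
cv2.imwrite("pics/c1.png",crop(a,200,60,110,150,4));cv2.imwrite("pics/c2.png",crop(b,75,85,180,160,4))
cv2.imwrite("pics/c3.png",crop(a,200,240,100,95,6));cv2.imwrite("pics/c4.png",crop(b,295,180,110,110,5))
E
```

```text
nest [0.636 0.154 0.125] [0.632 0.148 0.125]
ram [0.634 0.149 0.3  ] [0.631 0.154 0.3  ]
grip [0.511 0.12  0.045] [0.512 0.14  0.045]
seat [ 0.493 -0.227  0.04 ] [ 0.497 -0.222  0.04 ]
hinge [ 0.565 -0.198  0.056] [ 0.566 -0.216  0.056]
knob [ 0.55  -0.324  0.086] [ 0.546 -0.33   0.086]
tin [ 0.772 -0.036  0.   ] [ 0.778 -0.035  0.   ]
press [0.647 0.179 0.   ] [0.631 0.149 0.   ]
rack [ 0.496 -0.226  0.   ] [ 0.496 -0.223  0.   ]
sock [0.384 0.343 0.   ] [0.385 0.333 0.   ]
wrench [ 0.42  -0.374  0.   ] [ 0.422 -0.378  0.   ]
```

View pics/c1.png

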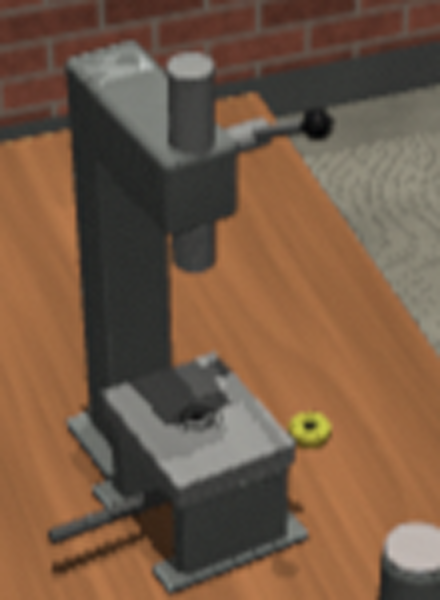

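View pics/c2.png

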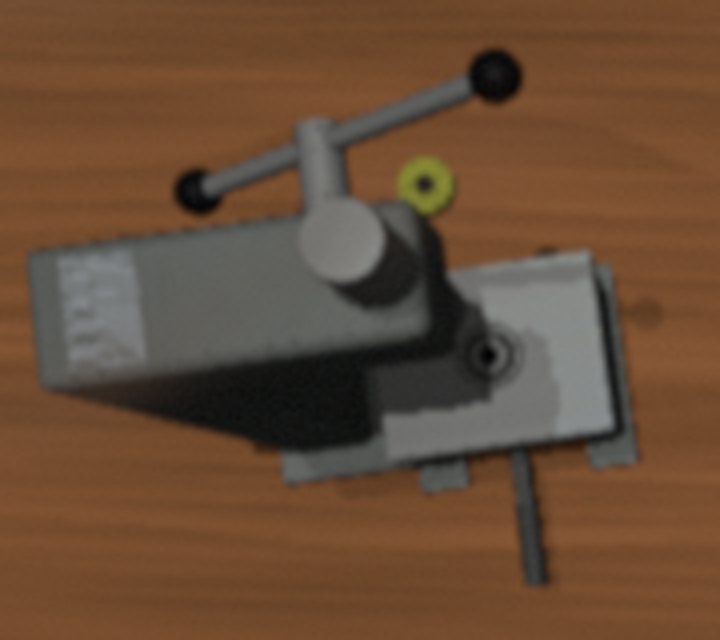

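View pics/c3.png

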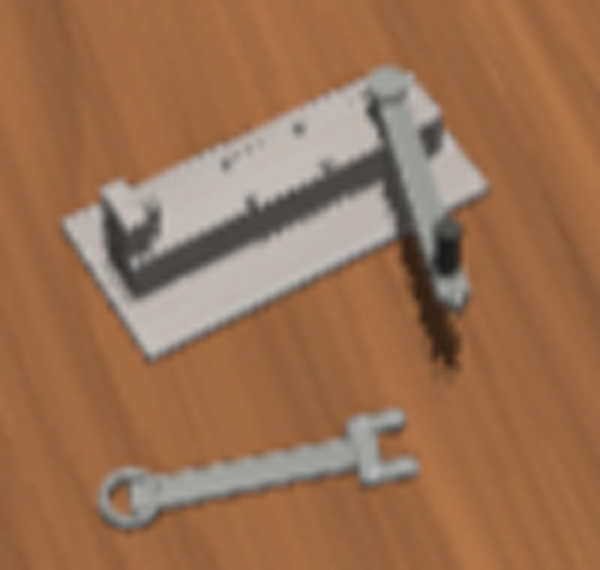

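View pics/c4.png

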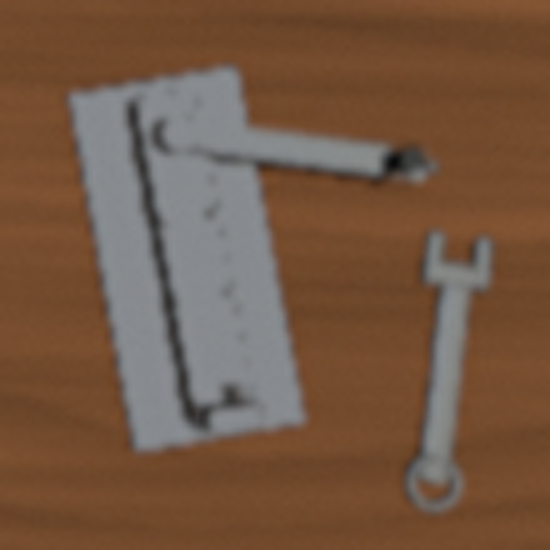

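```bash
cat > fit.py <<'E'
from h import *
from scipy.optimize import least_squares
def px(k,x0,y0,U,V): return np.array([(U+.5)/k-.5+x0,(V+.5)/k-.5+y0])
S1=lambda U,V:("side",px(4,200,60,U,V)); T2=lambda U,V:("top",px(4,75,85,U,V))
S3=lambda U,V:("side",px(6,200,240,U,V)); T4=lambda U,V:("top",px(5,295,180,U,V))
# press: local pts. bolster half 60 x 75
P=[(( .06, .075,.125),S1(205,353)),((.06,-.075,.125),S1(297,446)),((-.06,-.075,.125),S1(175,486)),((-.06,.075,.125),S1(104,391)),
   ((.06,-.075,.125),T2(591,252)),((-.06,-.075,.125),T2(618,432)),
   ((0,0,.125),("side",np.array([249,164]))),((0,0,.3),("side",np.array([248,126])))]
K=[((.105,.05,.008),S3(410,75)),((.105,-.05,.008),S3(488,187)),((-.105,-.05,.008),S3(151,357)),((-.105,.05,.008),S3(63,222)),
   ((.105,.05,.008),T4(68,94)),((.105,-.05,.008),T4(238,67)),((-.105,-.05,.008),T4(307,424)),((-.105,.05,.008),T4(135,452))]
def fit(L,x0):
    f=lambda x:np.concatenate([proj(c,frame(x[:2],x[2])(p))-uv for p,(c,uv) in L])
    r=least_squares(f,x0,loss="soft_l1"); print(r.x.round(4),np.degrees(r.x[2]).round(2)); print(f(r.x).reshape(-1,2).round(1).tolist()); return r.x
pr=fit(P,[.634,.15,.16]); rk=fit(K,[.495,-.223,.16])
np.savez("poses.npz",pr=pr,rk=rk)
F=frame(pr[:2],pr[2]);G=frame(rk[:2],rk[2])
print("grip",F([-.125,0,.045]),"seat",G([0,0,.04]),"hinge",G([.07,0,.056]))
for c in("side","top"):
    im=cv2.imread(f"pics/{c}0.png"); k=4
    im=cv2.resize(im,None,fx=k,fy=k,interpolation=cv2.INTER_CUBIC)
    def ln(fr,pts,col=(0,255,0)):
        q=np.array([[(proj(c,fr(p))+.5)*k-.5] for p in pts]).astype(int); cv2.polylines(im,[q],False,col,1)
    B=[(.06,.075,.125),(.06,-.075,.125),(-.06,-.075,.125),(-.06,.075,.125),(.06,.075,.125)]
    ln(F,B); ln(F,[(-.155,0,.045),(-.095,0,.045)],(0,0,255)); ln(F,[(.019*np.cos(a),.019*np.sin(a),.3) for a in np.linspace(0,6.28,20)]); ln(F,[(.022*np.cos(a),.022*np.sin(a),.125) for a in np.linspace(0,6.28,20)],(255,0,255))
    ln(G,[(.105,.05,.008),(.105,-.05,.008),(-.105,-.05,.008),(-.105,.05,.008),(.105,.05,.008)]); ln(G,[(.095,.017,.04),(.095,-.017,.04),(-.095,-.017,.04),(-.095,.017,.04),(.095,.017,.04)])
    for a in (1.1,1.3,1.5):
        ln(G,[(.07,0,.062),(.07-.12*np.cos(a),-.12*np.sin(a),.062),(.07-.12*np.cos(a),-.12*np.sin(a),.098)],(255,0,0))
    b1,b2=((200,60,110,150),(200,240,100,95)) if c=="side" else ((75,85,180,160),(295,180,110,110))
    for n,(x,y,w,h) in enumerate((b1,b2)): cv2.imwrite(f"pics/f_{c}{n}.png",im[y*k:(y+h)*k,x*k:(x+w)*k])
E
python3 fit.py
```

```text
[0.6339 0.1511 0.1573] 9.01
[[2.5, 0.5], [-0.6, 0.2], [0.3, 1.2], [-0.7, 0.9], [-0.2, -0.1], [-1.4, -0.6], [-0.3, 0.7], [-0.0, -0.3]]
[ 0.4914 -0.2276  0.1937] 11.1
[[-2.5, -1.2], [0.6, 0.9], [-0.6, 0.8], [-0.6, 0.4], [0.3, -0.3], [-0.0, -0.6], [-0.4, -0.4], [-0.2, -0.3]]
grip [0.51049143 0.13152258 0.045     ] seat [ 0.49141278 -0.22755837  0.04      ] hinge [ 0.56010344 -0.2140827   0.056     ]
```

```bash
python3 - <<'E'
import cv2,numpy as np
a=[cv2.imread(f"pics/f_{c}{n}.png") for c in("side","top") for n in (0,1)]
for n in (0,1):
    x,y=a[n],a[n+2]; h=max(x.shape[0],y.shape[0])
    p=lambda q:cv2.copyMakeBorder(q,0,h-q.shape[0],0,0,cv2.BORDER_CONSTANT)
    m=np.hstack([p(x),p(y)]); print(m.shape)
    if m.shape[1]<=800: cv2.imwrite(f"pics/m{n}.png",m)
E
```

```text
(640, 1160, 3)
(440, 840, 3)
```

View pics/f_side0.png

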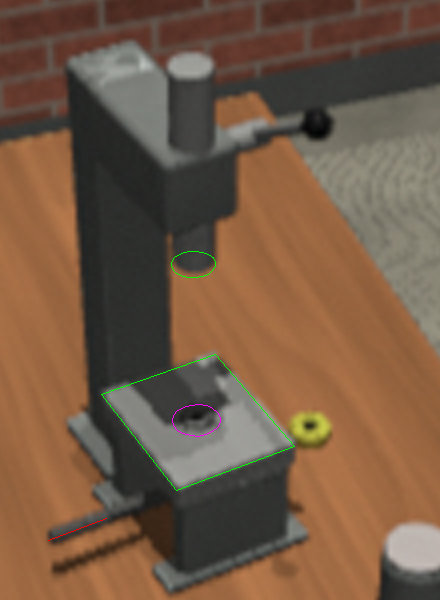

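View pics/f_top0.png

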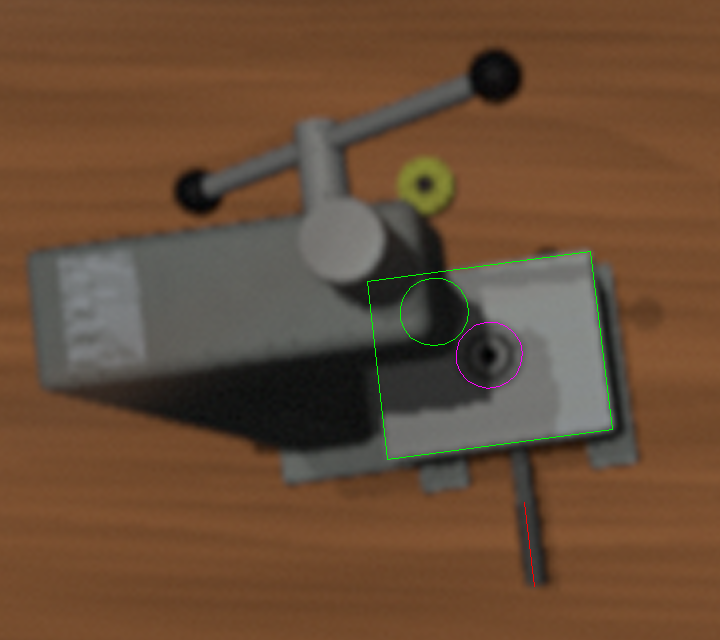

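View pics/f_side1.png

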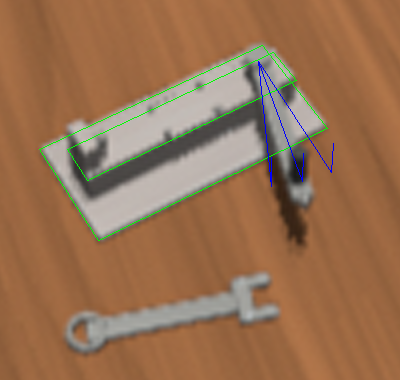

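View pics/f_top1.png

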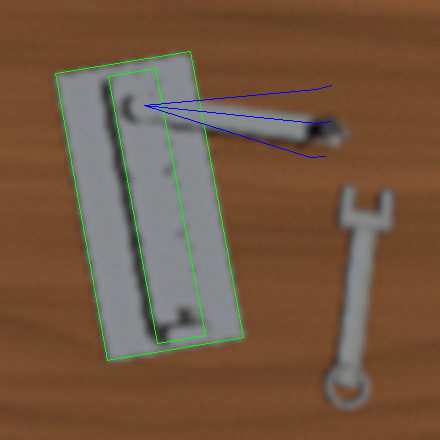

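```bash
cat >> h.py <<'E'
L=.0187
def Rt(yaw,tilt):
    "tool z leaning towards +heading(yaw) by tilt from down; tool x along heading+90deg"
    h=np.array([np.cos(yaw),np.sin(yaw),0]); x=np.array([-np.sin(yaw),np.cos(yaw),0])
    z=np.sin(tilt)*h-np.cos(tilt)*np.array([0,0,1]); return np.c_[x,np.cross(z,x),z]
def plan(p1,R1,op,n=None,p0=None,R0=None,vmax=.055,dec=3):
    "p1 = TCP target"
    if p0 is None:
        s=ctrl.read_state(); p0=s["ee_pos"]; R0=R.from_rotvec(s["tcp_rot"]).as_matrix()
    w=R.from_matrix(R0.T@R1).as_rotvec(); d=p1-p0
    if n is None: n=int(max(np.ceil(np.linalg.norm(d)/vmax),np.ceil(np.degrees(np.linalg.norm(w))/7.5),1))
    p,Rc=p0.copy(),R0.copy(); rows=[]
    for i in range(n):
        sh=(Rc.T@(p0+d*(i+1)/n-p)/.25).round(dec); tr=(np.degrees(w)/n/8).round(2)
        p=p+Rc@sh*.25; Rc=Rc@R.from_rotvec(np.radians(tr*8)).as_matrix(); rows.append([sh.tolist(),tr.tolist(),op])
    print(n,"rows"); print(str(rows).replace(" ","")); print("end err mm",((p-p1)*1e3).round(2),"rot err deg",np.degrees(R.from_matrix(Rc.T@R1).magnitude()).round(2))
    return p,Rc
def st():
    s=ctrl.read_state(); Rm=R.from_rotvec(s["tcp_rot"]).as_matrix()
    print("t",round(s["time_s"],2),"tcp",s["ee_pos"].round(4),"grasp",(s["ee_pos"]-L*Rm[:,2]).round(4),"x",Rm[:,0].round(3),"z",Rm[:,2].round(3),"F",s["contact_force"].round(1),"w",s["gripper_width"].round(4),"q",s["joint_pos"].round(2))
    return s,Rm
try:
    D=np.load("poses.npz"); pr,rk=D["pr"],D["rk"]; F=frame(pr[:2],pr[2]); G=frame(rk[:2],rk[2])
except Exception: pass
E
python3 - <<'E'
from h import *
st()
plan(F([-.127,0,.16]),Rt(pr[2],0),1)
E
```

```text
Traceback (most recent call last):
  File "h.py", line 33, in st
    print("t",round(s["time_s"],2),"tcp",s["ee_pos"].round(4),"grasp",(s["ee_pos"]-L*Rm[:,2]).round(4),"x",Rm[:,0].round(3),"z",Rm[:,2].round(3),"F",s["contact_force"].round(1),"w",s["gripper_width"].round(4),"q",s["joint_pos"].round(2))
                                                                                                                                                                                     ^^^^^^^^^^^^^^^^^^^^^^^^
AttributeError: 'float' object has no attribute 'round'
```

```bash
sed -i 's/s\["gripper_width"\].round(4)/round(s["gripper_width"],4)/' h.py
python3 - <<'E'
from h import *
st()
plan(F([-.127,0,.16]),Rt(pr[2],0),1)
E
```

```text
t 1.3 tcp [0.1771 0.5207 0.2018] grasp [0.1771 0.5207 0.2205] x [0.322 0.947 0.   ] z [ 0.  0. -1.] F [-0.2  0.4 -0. ] w 0.0851 q [ 1.11  0.33 -0.19  1.05  0.    1.44]
10 rows
[[[-0.105,0.176,0.017],[0.0,-0.0,-0.35],1],[[-0.113,0.17,0.016],[0.0,-0.0,-0.35],1],[[-0.122,0.165,0.017],[0.0,-0.0,-0.35],1],[[-0.129,0.158,0.017],[0.0,-0.0,-0.35],1],[[-0.137,0.152,0.017],[0.0,-0.0,-0.35],1],[[-0.144,0.145,0.016],[0.0,-0.0,-0.35],1],[[-0.151,0.138,0.017],[0.0,-0.0,-0.35],1],[[-0.158,0.13,0.017],[0.0,-0.0,-0.35],1],[[-0.164,0.123,0.016],[0.0,-0.0,-0.35],1],[[-0.17,0.114,0.017],[0.0,-0.0,-0.35],1]]
end err mm [-0.05 -0.13  0.04] rot err deg 0.21
```

Call:
{"api": "carry_out", "payload": {"increments": [[[-0.105, 0.176, 0.017], [0, 0, -0.35], 1], [[-0.113, 0.17, 0.016], [0, 0, -0.35], 1], [[-0.122, 0.165, 0.017], [0, 0, -0.35], 1], [[-0.129, 0.158, 0.017], [0, 0, -0.35], 1], [[-0.137, 0.152, 0.017], [0, 0, -0.35], 1], [[-0.144, 0.145, 0.016], [0, 0, -0.35], 1], [[-0.151, 0.138, 0.017], [0, 0, -0.35], 1], [[-0.158, 0.13, 0.017], [0, 0, -0.35], 1], [[-0.164, 0.123, 0.016], [0, 0, -0.35], 1], [[-0.17, 0.114, 0.017], [0, 0, -0.35], 1]], "squeeze": 60}}

```text
time_s: 2.55
ee_pos: [0.5096, 0.1297, 0.1601]
tcp_rot: [2.034, 2.394, 0.001]
contact_force: [0.1, 0.2, 1.0]
gripper_width: 0.0852
```

```bash
python3 - <<'E'
from h import *
s,Rm=st()
plan(F([-.127,0,.026]),Rt(pr[2],0),1,vmax=.04)
ims=[crop(ctrl.camera("side"),150,50,200,180,4)]
cv2.imwrite("pics/a1.png",ims[0])
a=ctrl.camera("top"); cv2.imwrite("pics/a2.png",crop(a,100,100,180,150,4))
for c in("side","top"): print(proj(c,s["ee_pos"]))
st()
E
```

```text
t 2.55 tcp [0.5096 0.1297 0.1601] grasp [0.5096 0.1297 0.1788] x [-0.162  0.987  0.   ] z [ 0.001  0.    -1.   ] F [0.1 0.2 1. ] w 0.0852 q [ 0.11  0.31 -0.32  0.93  0.   -0.05]
4 rows
[[[0.002,-0.001,0.134],[0.0,-0.0,0.01],1],[[0.001,-0.001,0.134],[0.0,-0.0,0.01],1],[[0.002,-0.001,0.134],[0.0,-0.0,0.01],1],[[0.002,-0.001,0.134],[0.0,-0.0,0.01],1]]
end err mm [-0.12  0.08  0.09] rot err deg 0.05
[217.10329192 168.75165648]
[200.99216693 220.3575379 ]
t 2.65 tcp [0.5116 0.1275 0.1597] grasp [0.5116 0.1276 0.1784] x [-0.155  0.988 -0.001] z [ 0.002 -0.001 -1.   ] F [ 0.5  0.7 -0.1] w 0.0856 q [ 0.11  0.32 -0.32  0.93 -0.   -0.05]
```

View pics/a1.png

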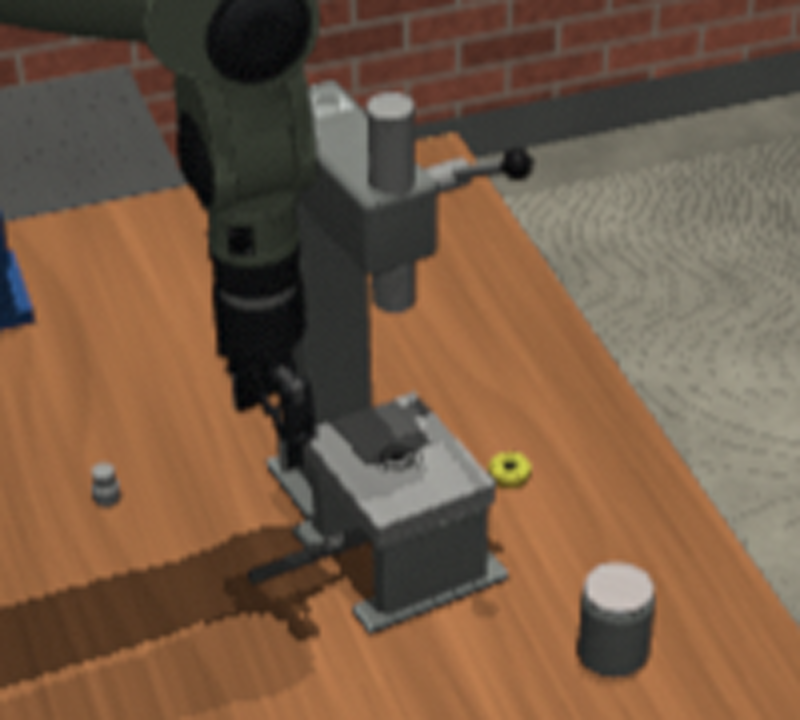

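View pics/a2.png

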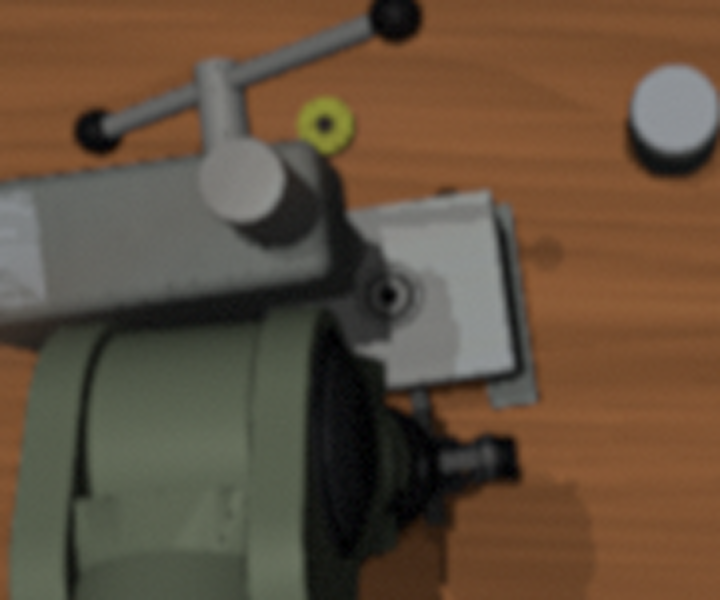

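Call:
{"api": "carry_out", "payload": {"increments": [[[0, 0, 0], [0, 0, 0], 1]]}}

```text
time_s: 2.78
ee_pos: [0.5082, 0.1308, 0.1598]
tcp_rot: [-2.037, -2.391, 0.001]
contact_force: [0.4, 0.6, -0.5]
gripper_width: 0.0854
```

```bash
python3 - <<'E'
from h import *
for i in range(3): s,Rm=st()
plan(F([-.127,0,.026]),Rt(pr[2],0),1,vmax=.04)
E
```

```text
t 2.77 tcp [0.5082 0.1308 0.1598] grasp [0.5082 0.1308 0.1785] x [-0.159  0.987  0.   ] z [-0.001  0.    -1.   ] F [ 0.4  0.6 -0.5] w 0.0854 q [ 0.11  0.31 -0.32  0.93  0.   -0.05]
t 2.77 tcp [0.5082 0.1308 0.1598] grasp [0.5082 0.1308 0.1785] x [-0.159  0.987  0.   ] z [-0.001  0.    -1.   ] F [ 0.4  0.6 -0.5] w 0.0854 q [ 0.11  0.31 -0.32  0.93  0.   -0.05]
t 2.77 tcp [0.5082 0.1308 0.1598] grasp [0.5082 0.1308 0.1785] x [-0.159  0.987  0.   ] z [-0.001  0.    -1.   ] F [ 0.4  0.6 -0.5] w 0.0854 q [ 0.11  0.31 -0.32  0.93  0.   -0.05]
4 rows
[[[0.0,0.001,0.134],[-0.0,-0.0,0.0],1],[[0.001,0.0,0.134],[-0.0,-0.0,0.0],1],[[-0.0,0.001,0.133],[-0.0,-0.0,0.0],1],[[0.0,0.0,0.134],[-0.0,-0.0,0.0],1]]
end err mm [ 0.01 -0.04  0.03] rot err deg 0.14
```

```bash
cat >> h.py <<'E'
import json,os
def cmd():
    d=json.load(open("cmd.json")); return np.array(d["p"]),np.array(d["R"])
def P(p1,R1,op,**k):
    "plan from commanded pose and record as commanded (call only if it will be carried out as printed)"
    p0,R0=cmd(); p,Rc=plan(np.asarray(p1),R1,op,p0=p0,R0=R0,**k)
    json.dump(dict(p=p.tolist(),R=Rc.tolist()),open("cmd.json","w")); return p,Rc
E
python3 - <<'E'
from h import *
rows=[[-0.105,0.176,0.017],[-0.113,0.17,0.016],[-0.122,0.165,0.017],[-0.129,0.158,0.017],[-0.137,0.152,0.017],[-0.144,0.145,0.016],[-0.151,0.138,0.017],[-0.158,0.13,0.017],[-0.164,0.123,0.016],[-0.17,0.114,0.017]]
# initial R: read-out x=(.322,.947)
p=np.array([.177,.521,.202]); Rc=Rt(np.arctan2(.947,.322)-np.pi/2,0)
for r in rows: p=p+Rc@np.array(r)*.25; Rc=Rc@R.from_rotvec([0,0,-.35*np.radians(8)]).as_matrix()
print(p,Rc.round(3))
json.dump(dict(p=p.tolist(),R=Rc.tolist()),open("cmd.json","w"))
P(F([-.127,0,.026]),Rt(pr[2],0),1,vmax=.04)
E
```

```text
[0.50840704 0.13135506 0.16025   ] [[-0.16   0.987  0.   ]
 [ 0.987  0.16   0.   ]
 [ 0.     0.    -1.   ]]
4 rows
[[[-0.0,0.0,0.134],[0.0,0.0,0.01],1],[[-0.0,0.0,0.134],[0.0,0.0,0.01],1],[[-0.0,0.0,0.135],[0.0,0.0,0.01],1],[[-0.001,0.0,0.134],[0.0,0.0,0.01],1]]
end err mm [-0.07 -0.1   0.  ] rot err deg 0.11
```

Call:
{"api": "carry_out", "payload": {"increments": [[[0, 0, 0.134], [0, 0, 0.01], 1], [[0, 0, 0.134], [0, 0, 0.01], 1], [[0, 0, 0.135], [0, 0, 0.01], 1], [[-0.001, 0, 0.134], [0, 0, 0.01], 1], [[0, 0, 0], [0, 0, 0], 1]]}}

```text
time_s: 3.4
ee_pos: [0.5052, 0.1317, 0.024]
tcp_rot: [-2.038, -2.386, 0.006]
contact_force: [-0.8, 0.2, 0.4]
gripper_width: 0.0855
```

Call:
{"api": "carry_out", "payload": {"increments": [[[0, 0, 0], [0, 0, 0], 0], [[0, 0, 0], [0, 0, 0], 0], [[0, 0, 0], [0, 0, 0], 0], [[0, 0, 0], [0, 0, 0], 0], [[0, 0, 0], [0, 0, 0], 0]], "squeeze": 60}}

```text
time_s: 4.03
ee_pos: [0.5086, 0.1308, 0.026]
tcp_rot: [2.042, 2.387, 0.0]
contact_force: [0.3, 0.2, -0.6]
gripper_width: 0.0
```

```bash
python3 - <<'E'
from h import *
st()
cv2.imwrite("pics/b1.png",crop(ctrl.camera("side"),180,80,140,140,4))
st()
E
```

```text
t 4.03 tcp [0.5086 0.1308 0.026 ] grasp [0.5086 0.1308 0.0447] x [-0.155  0.988 -0.   ] z [ 0.  0. -1.] F [ 0.3  0.2 -0.6] w 0.0 q [ 0.11  0.47 -0.48  0.62 -0.   -0.04]
t 4.08 tcp [0.5086 0.1308 0.0259] grasp [0.5086 0.1308 0.0446] x [-0.155  0.988  0.   ] z [ 0.  0. -1.] F [-0.5 -0.7 -0.5] w 0.0002 q [ 0.11  0.47 -0.48  0.62  0.   -0.04]
```

View pics/b1.png

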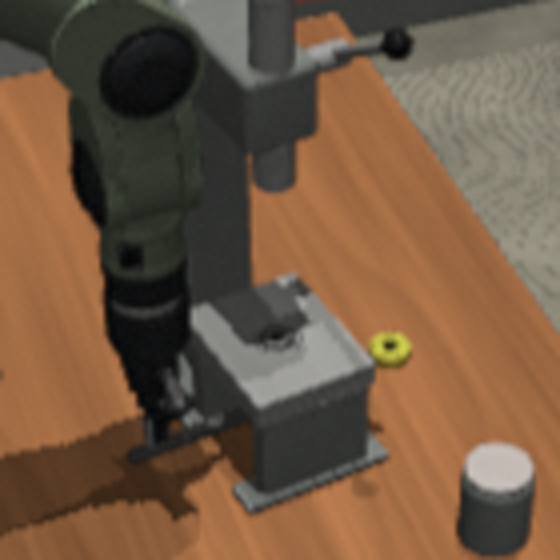

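```bash
python3 - <<'E'
from h import *
s,Rm=st()
im=ctrl.camera("side"); im2=ctrl.camera("top")
for c,i,x,y,w,h in(("side",im,190,140,90,80),("top",im2,160,150,100,100)):
    k=8 if c=="side" else 6
    o=crop(i,x,y,w,h,k)
    for p,col in ((s["ee_pos"],(0,0,255)),(s["ee_pos"]-L*Rm[:,2],(0,255,0)),(F([-.155,0,.045]),(255,0,0)),(F([-.095,0,.045]),(255,0,0))):
        u=(proj(c,p)-[x,y]+.5)*k-.5; cv2.circle(o,tuple(u.astype(int)),3,col,-1)
    cv2.imwrite(f"pics/b2{c}.png",o)
E
```

```text
t 4.08 tcp [0.5086 0.1308 0.0259] grasp [0.5086 0.1308 0.0446] x [-0.155  0.988  0.   ] z [ 0.  0. -1.] F [-0.5 -0.7 -0.5] w 0.0002 q [ 0.11  0.47 -0.48  0.62  0.   -0.04]
```

View pics/b2side.png

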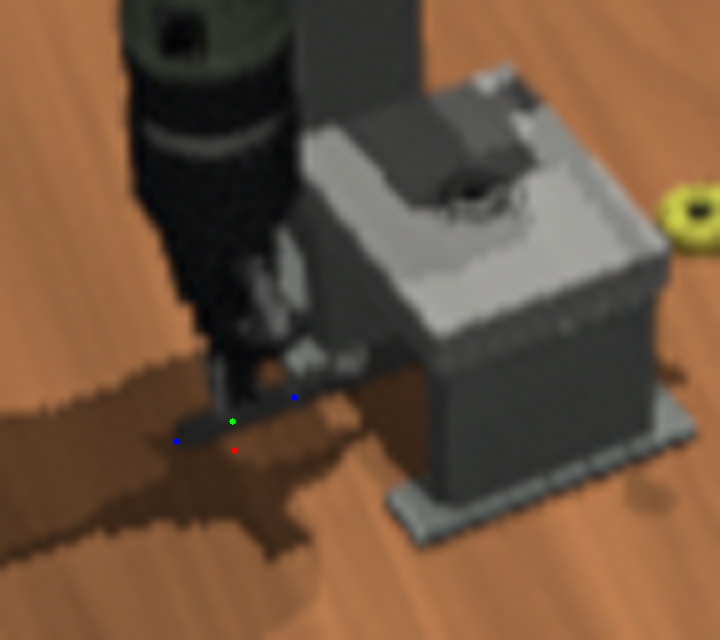

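View pics/b2top.png

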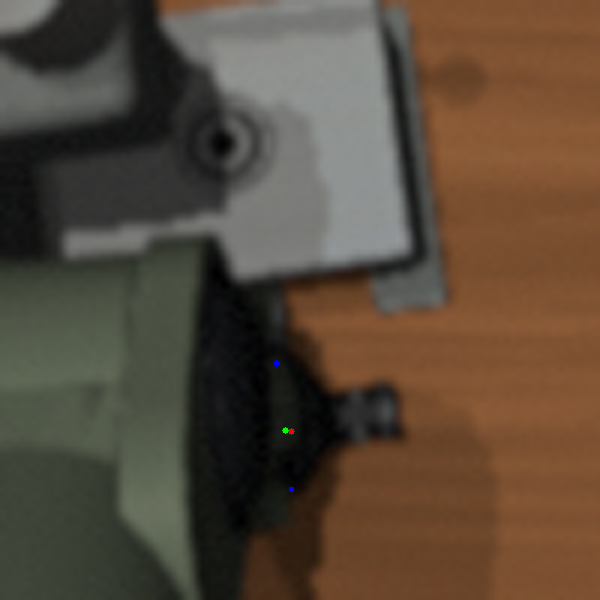

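```bash
python3 - <<'E'
from h import *
im=ctrl.camera("side"); x,y,w,h=200,165,50,40
o=cv2.resize(im[y:y+h,x:x+w],None,fx=14,fy=14,interpolation=cv2.INTER_NEAREST)
o=np.clip(o.astype(float)*2.2,0,255).astype(np.uint8)
cv2.imwrite("pics/b3.png",o)
E
```

```text
(no output)
```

View pics/b3.png

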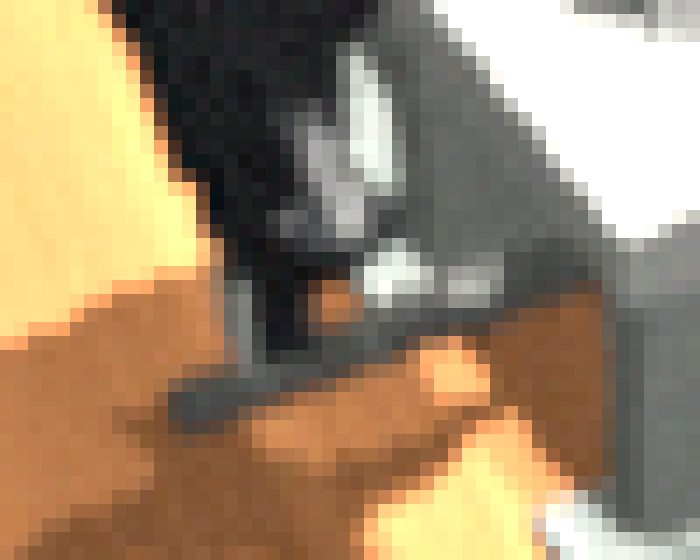

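```bash
python3 - <<'E'
from h import *
k=4
tp=[((537+.5)/4-.5+75,(575+.5)/4-.5+85),((527+.5)/4-.5+75,(500+.5)/4-.5+85)]
for z in (0,.03,.045,.06,.08):
    print(z,[ (atz("top",t,z).round(4),proj("side",atz("top",t,z)).round(1)) for t in tp])
a=cv2.imread("pics/side0.png"); x,y,w,h=205,175,50,35
cv2.imwrite("pics/b4.png",np.clip(cv2.resize(a[y:y+h,x:x+w],None,fx=14,fy=14,interpolation=cv2.INTER_NEAREST)*1.8,0,255).astype(np.uint8))
b=cv2.imread("pics/top0.png"); x,y,w,h=185,190,40,50
cv2.imwrite("pics/b5.png",np.clip(cv2.resize(b[y:y+h,x:x+w],None,fx=12,fy=12,interpolation=cv2.INTER_NEAREST)*1.8,0,255).astype(np.uint8))
E
```

```text
0 [(array([0.4886, 0.1317, 0.    ]), array([214.1, 202. ])), (array([0.5435, 0.1412, 0.    ]), array([227.4, 196.8]))]
0.03 [(array([0.4889, 0.1274, 0.03  ]), array([214., 197.])), (array([0.5423, 0.1366, 0.03  ]), array([227.1, 191.9]))]
0.045 [(array([0.489 , 0.1253, 0.045 ]), array([213.9, 194.4])), (array([0.5417, 0.1344, 0.045 ]), array([226.9, 189.5]))]
0.06 [(array([0.4891, 0.1232, 0.06  ]), array([213.8, 191.9])), (array([0.5411, 0.1321, 0.06  ]), array([226.8, 186.9]))]
0.08 [(array([0.4893, 0.1203, 0.08  ]), array([213.7, 188.4])), (array([0.5403, 0.1291, 0.08  ]), array([226.6, 183.5]))]
```

View pics/b4.png

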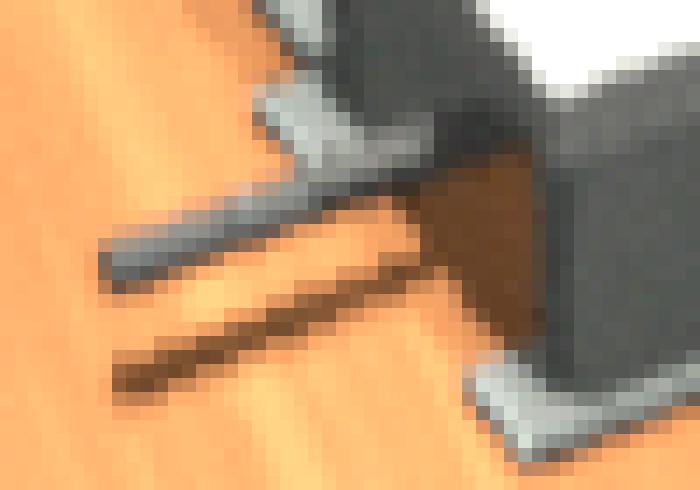

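View pics/b5.png

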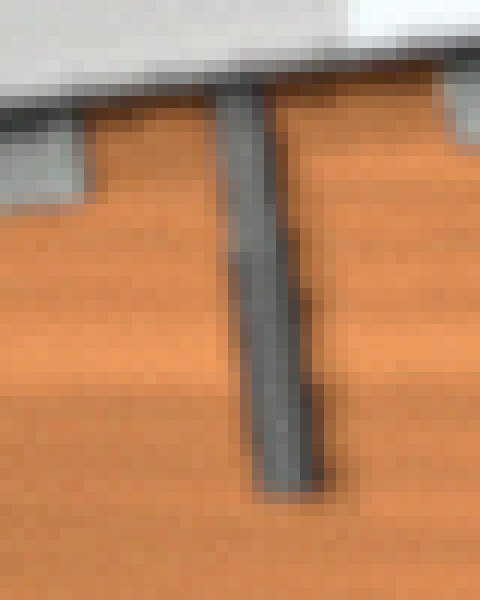

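```bash
python3 - <<'E'
from h import *
a=cv2.imread("pics/a1.png")[300:560,160:420]
s=(np.array([.5085,.1312,.1602])); Rm=Rt(pr[2],0)
a=np.clip(cv2.resize(a,None,fx=2.3,fy=2.3).astype(float)*2.5,0,255).astype(np.uint8)
def dot(p,col):
    u=((proj("side",p)-[150,50]+.5)*4-[160,300])*2.3; cv2.circle(a,tuple(u.astype(int)),4,col,-1)
dot(s,(0,0,255))
for sg in(-1,1):
    for b,col in((.013,(0,255,0)),(.073,(255,0,0))):
        dot(s-Rm[:,2]*b+sg*.0425*Rm[:,0],col)
cv2.imwrite("pics/b6.png",a)
E
```

```text
(no output)
```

View pics/b6.png

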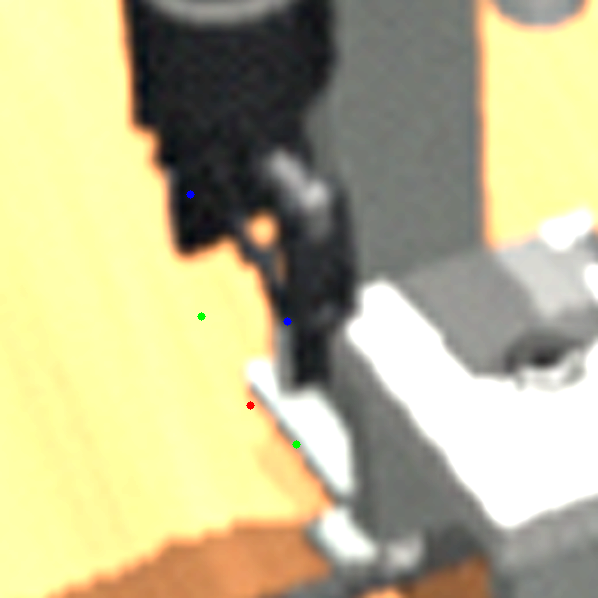

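```bash
python3 - <<'E'
from h import *
im=cv2.imread("pics/side0.png"); x,y,w,h=50,10,120,140; k=4
a=crop(im,x,y,w,h,k); a=np.clip(a.astype(float)*2,0,255).astype(np.uint8)
s=np.array([.177,.521,.202]); Rm=Rt(np.arctan2(.947,.322)-np.pi/2,0)
def dot(p,col):
    u=(proj("side",p)-[x,y]+.5)*k; cv2.circle(a,tuple(u.astype(int)),3,col,-1)
dot(s,(0,0,255))
for sg in(-1,1):
    for b,col in((.013,(0,255,0)),(.073,(255,0,0))):
        dot(s-Rm[:,2]*b+sg*.0425*Rm[:,0],col)
cv2.imwrite("pics/b7.png",a)
print(proj("side",[0,0,0]),proj("side",[0,0,.1]),proj("top",[0,0,0]))
E
```

```text
[ 83.76751393 263.67023765] [ 76.08490261 244.17684433] [248.80269724 402.82392544]
```

View pics/b7.png

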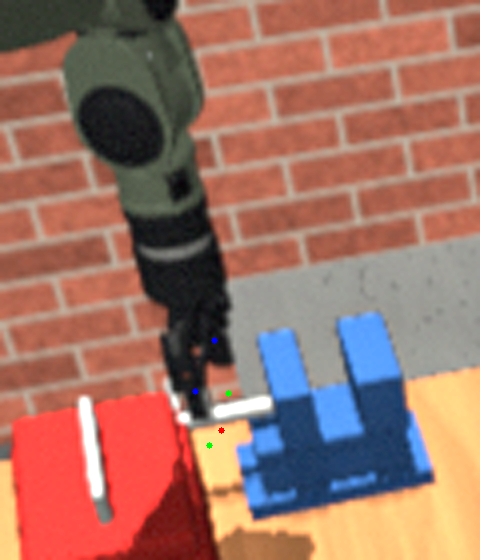

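```bash
python3 - <<'E'
from h import *
p,Rc=P(F([-.15,0,.2]),Rt(pr[2],0),0)
P([.52,-.03,.15],Rt(pr[2],np.radians(38)),0)
E
```

```text
4 rows
[[[0.0,-0.023,-0.174],[0.0,0.0,-0.0],0],[[0.0,-0.023,-0.174],[0.0,0.0,-0.0],0],[[0.0,-0.023,-0.174],[0.0,0.0,-0.0],0],[[0.0,-0.023,-0.174],[0.0,0.0,-0.0],0]]
end err mm [-0.08 -0.06 -0.  ] rot err deg 0.11
6 rows
[[[-0.107,0.006,0.033],[-0.79,0.0,-0.0],0],[[-0.108,0.003,0.034],[-0.79,0.0,-0.0],0],[[-0.107,-0.001,0.034],[-0.79,0.0,-0.0],0],[[-0.107,-0.005,0.034],[-0.79,0.0,-0.0],0],[[-0.108,-0.009,0.032],[-0.79,0.0,-0.0],0],[[-0.107,-0.012,0.032],[-0.79,0.0,-0.0],0]]
end err mm [-0.08 -0.06  0.01] rot err deg 0.14
```

Call:
{"api": "carry_out", "payload": {"increments": [[[0, -0.023, -0.174], [0, 0, 0], 0], [[0, -0.023, -0.174], [0, 0, 0], 0], [[0, -0.023, -0.174], [0, 0, 0], 0], [[0, -0.023, -0.174], [0, 0, 0], 0]]}}

```text
time_s: 4.72
ee_pos: [0.4854, 0.1272, 0.2012]
tcp_rot: [-2.042, -2.387, 0.0]
contact_force: [0.4, 0.9, -0.0]
gripper_width: -0.0
```

Call:
{"api": "carry_out", "payload": {"increments": [[[-0.107, 0.006, 0.033], [-0.79, 0, 0], 0], [[-0.108, 0.003, 0.034], [-0.79, 0, 0], 0], [[-0.107, -0.001, 0.034], [-0.79, 0, 0], 0], [[-0.107, -0.005, 0.034], [-0.79, 0, 0], 0], [[-0.108, -0.009, 0.032], [-0.79, 0, 0], 0], [[-0.107, -0.012, 0.032], [-0.79, 0, 0], 0], [[0, 0, 0], [0, 0, 0], 0], [[0, 0, 0], [0, 0, 0], 0]]}}

```text
time_s: 5.72
ee_pos: [0.5203, -0.0304, 0.1502]
tcp_rot: [1.709, 1.997, 0.686]
contact_force: [0.3, 0.6, 0.0]
gripper_width: -0.0001
```

```bash
cat > look.py <<'E'
from h import *
import sys
def look(tag,dots=(),win=90,k=6,gain=1.8):
    s,Rm=st(); p=s["ee_pos"]
    for c in("side","top"):
        im=ctrl.camera(c); cv2.imwrite(f"pics/{tag}_{c}_raw.png",im)
        u0=proj(c,p); x=int(np.clip(u0[0]-win/2,0,512-win)); y=int(np.clip(u0[1]-win/2,0,384-win))
        o=np.clip(cv2.resize(im[y:y+win,x:x+win],None,fx=k,fy=k,interpolation=cv2.INTER_NEAREST)*gain,0,255).astype(np.uint8)
        for q,col in [(p,(0,0,255)),(p-L*Rm[:,2],(0,255,0))]+list(dots):
            u=(proj(c,q)-[x,y]+.5)*k; cv2.circle(o,tuple(u.astype(int)),3,col,-1)
        cv2.imwrite(f"pics/{tag}_{c}.png",o); print(c,"origin",x,y,"tcp px",u0.round(1))
E
python3 -c "
from look import *
look('d')"
```

```text
t 5.72 tcp [ 0.5203 -0.0304  0.1502] grasp [ 0.5089 -0.0322  0.1649] x [-0.154  0.988  0.   ] z [ 0.607  0.095 -0.789] F [0.3 0.6 0. ] w -0.0001 q [-0.42 -0.03 -1.06 -0.03  0.34 -0.47]
side origin 188 155 tcp px [234.  200.2]
top origin 219 172 tcp px [264.2 217.9]
```

View pics/d_side.png

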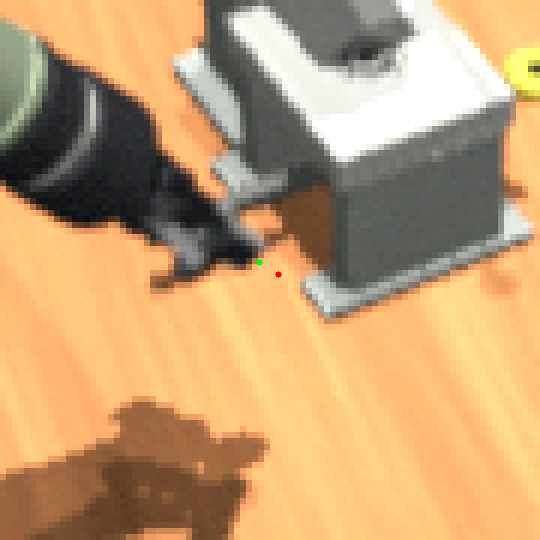

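View pics/d_top.png

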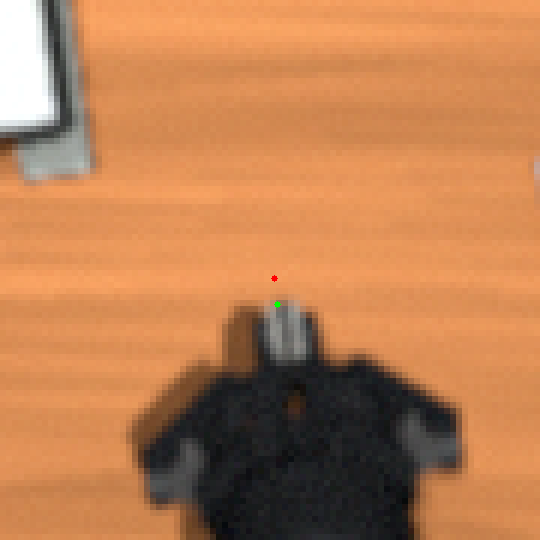

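```bash
cat >> h.py <<'E'
def tri(us,ut):
    from scipy.optimize import least_squares
    r=least_squares(lambda p:np.r_[proj("side",p)-us,proj("top",p)-ut],[.5,0,.1]); return r.x,r.fun
E
python3 - <<'E'
from h import *
s,Rm=st()
x,r=tri(np.array([188+254/6-.5,155+252/6-.5]),np.array([219+285/6-.5,172+302/6-.5]))
print(x,r.round(2),"tool frame mm",(Rm.T@(x-s["ee_pos"])*1e3).round(1))
E
```

```text
t 5.83 tcp [ 0.5212 -0.0299  0.1509] grasp [ 0.5098 -0.0317  0.1657] x [-0.156  0.988 -0.001] z [ 0.608  0.096 -0.788] F [ 0.1 -0.1  0. ] w -0.0001 q [-0.42 -0.03 -1.05 -0.04  0.34 -0.47]
[ 0.50851895 -0.03472313  0.1756769 ] [ 0.84 -0.06 -0.18  0.62] tool frame mm [ -2.8   4.8 -27.7]
```

```bash
python3 - <<'E'
from h import *
P([.48,.02,.0],Rt(pr[2],0),0,vmax=.04)
E
```

```text
6 rows
[[[0.037,-0.078,0.066],[0.79,0.0,-0.0],0],[[0.037,-0.071,0.074],[0.79,0.0,-0.0],0],[[0.037,-0.061,0.081],[0.79,0.0,-0.0],0],[[0.037,-0.053,0.088],[0.79,0.0,-0.0],0],[[0.037,-0.042,0.093],[0.79,0.0,-0.0],0],[[0.038,-0.032,0.097],[0.79,0.0,-0.0],0]]
end err mm [0.04 0.13 0.05] rot err deg 0.11
```

Call:
{"api": "carry_out", "payload": {"increments": [[[0.037, -0.078, 0.066], [0.79, 0, 0], 0], [[0.037, -0.071, 0.074], [0.79, 0, 0], 0], [[0.037, -0.061, 0.081], [0.79, 0, 0], 0], [[0.037, -0.053, 0.088], [0.79, 0, 0], 0], [[0.037, -0.042, 0.093], [0.79, 0, 0], 0], [[0.038, -0.032, 0.097], [0.79, 0, 0], 0], [[0, 0, 0], [0, 0, 0], 0]]}}

```text
time_s: 6.7
ee_pos: [0.4813, 0.0216, -0.0014]
tcp_rot: [-2.037, -2.39, 0.001]
contact_force: [0.4, -0.3, 0.6]
gripper_width: -0.0002
```

```bash
python3 -c "
from look import *
look('e')"
```

```text
t 6.7 tcp [ 0.4813  0.0216 -0.0014] grasp [0.4813 0.0216 0.0173] x [-0.159  0.987  0.   ] z [-0.002  0.    -1.   ] F [ 0.4 -0.3  0.6] w -0.0002 q [-0.11  0.45 -0.62  0.5   0.   -0.27]
side origin 175 178 tcp px [220.7 223.3]
top origin 201 186 tcp px [246.2 231.9]
```

View pics/e_side.png

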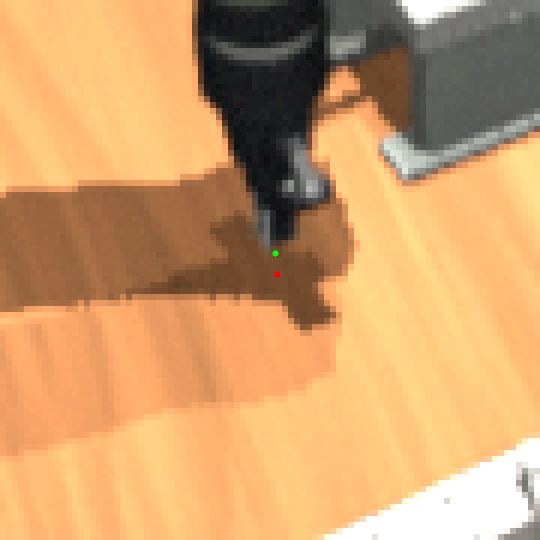

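Call:
{"api": "carry_out", "payload": {"increments": [[[0, 0, 0.012], [0, 0, 0], 0], [[0, 0, 0.012], [0, 0, 0], 0], [[0, 0, 0.012], [0, 0, 0], 0], [[0, 0, 0.012], [0, 0, 0], 0], [[0, 0, 0.012], [0, 0, 0], 0]]}}

```text
time_s: 7.42
ee_pos: [0.4801, 0.0197, -0.0153]
tcp_rot: [2.043, 2.387, 0.0]
contact_force: [0.6, 0.3, -0.2]
gripper_width: 0.0004
```

Call:
{"api": "carry_out", "payload": {"increments": [[[0, 0, 0.006], [0, 0, 0], 0], [[0, 0, 0.006], [0, 0, 0], 0]]}}

```text
time_s: 7.68
ee_pos: [0.4801, 0.0198, -0.0183]
tcp_rot: [-2.042, -2.387, 0.0]
contact_force: [-0.1, -0.9, 0.3]
gripper_width: 0.0003
```

Call:
{"api": "carry_out", "payload": {"increments": [[[0, 0, 0.006], [0, 0, 0], 0], [[0, 0, 0.006], [0, 0, 0], 0]]}}

```text
time_s: 7.92
ee_pos: [0.4801, 0.0199, -0.0213]
tcp_rot: [2.042, 2.387, 0.0]
contact_force: [0.7, -0.0, 0.0]
gripper_width: -0.0002
```

Call:
{"api": "carry_out", "payload": {"increments": [[[0, 0, 0.006], [0, 0, 0], 0], [[0, 0, 0.006], [0, 0, 0], 0]]}}

```text
time_s: 8.18
ee_pos: [0.4801, 0.0198, -0.0242]
tcp_rot: [2.042, 2.387, 0.0]
contact_force: [0.5, -0.3, 0.1]
gripper_width: 0.0002
```

Call:
{"api": "carry_out", "payload": {"increments": [[[0, 0, 0.006], [0, 0, 0], 0], [[0, 0, 0.006], [0, 0, 0], 0]]}}

```text
time_s: 8.43
ee_pos: [0.4801, 0.0198, -0.0273]
tcp_rot: [2.042, 2.387, -0.0]
contact_force: [0.4, 0.4, -0.3]
gripper_width: 0.0001
```

Call:
{"api": "carry_out", "payload": {"increments": [[[0, 0, 0.006], [0, 0, 0], 0], [[0, 0, 0.006], [0, 0, 0], 0]]}}

```text
time_s: 8.68
ee_pos: [0.4801, 0.0198, -0.0296]
tcp_rot: [2.042, 2.387, -0.0]
contact_force: [-6.5, -0.3, 24.6]
gripper_width: 0.0003
```

```bash
sed -i 's/^L=.0187/L=.0474/' h.py; cat >> h.py <<'E'
def PG(g,R1,op,**k): return P(np.asarray(g)+L*R1[:,2],R1,op,**k)
E
python3 - <<'E'
from h import *
d=json.load(open("cmd.json")); d["p"][2]-=.030; json.dump(d,open("cmd.json","w")); print(d["p"])
P([.48,.02,.06],Rt(pr[2],0),1)
PG(F([-.130,0,.105]),Rt(pr[2],0),1)
PG(F([-.130,0,.048]),Rt(pr[2],0),1,vmax=.02)
E
```

```text
[0.4800389889478421, 0.02012632758651762, -0.0299498751278831]
2 rows
[[[-0.0,-0.0,-0.18],[0.0,0.0,-0.01],1],[[-0.0,-0.0,-0.18],[0.0,0.0,-0.01],1]]
end err mm [0.04 0.13 0.05] rot err deg 0.05
3 rows
[[[0.14,0.057,0.003],[0.0,0.0,0.0],1],[[0.141,0.057,0.004],[0.0,0.0,0.0],1],[[0.14,0.056,0.003],[0.0,0.0,0.0],1]]
end err mm [-0.12  0.02 -0.05] rot err deg 0.05
3 rows
[[[-0.0,0.0,0.076],[0.0,0.0,0.0],1],[[-0.0,0.0,0.076],[0.0,0.0,0.0],1],[[-0.0,0.0,0.076],[0.0,0.0,0.0],1]]
end err mm [-0.12  0.02 -0.05] rot err deg 0.05
```

Call:
{"api": "carry_out", "payload": {"increments": [[[0, 0, -0.18], [0, 0, -0.01], 1], [[0, 0, -0.18], [0, 0, -0.01], 1], [[0.14, 0.057, 0.003], [0, 0, 0], 1], [[0.141, 0.057, 0.004], [0, 0, 0], 1], [[0.14, 0.056, 0.003], [0, 0, 0], 1], [[0, 0, 0], [0, 0, 0], 1], [[0, 0, 0.076], [0, 0, 0], 1], [[0, 0, 0.076], [0, 0, 0], 1], [[0, 0, 0.076], [0, 0, 0], 1]]}}

```text
time_s: 9.8
ee_pos: [0.5051, 0.1295, -0.0003]
tcp_rot: [2.04, 2.389, -0.001]
contact_force: [0.1, 0.2, 0.8]
gripper_width: 0.0854
```

Call:
{"api": "carry_out", "payload": {"increments": [[[0, 0, 0], [0, 0, 0], 0], [[0, 0, 0], [0, 0, 0], 0], [[0, 0, 0], [0, 0, 0], 0], [[0, 0, 0], [0, 0, 0], 0], [[0, 0, 0], [0, 0, 0], 0]], "squeeze": 50}}

```text
time_s: 10.42
ee_pos: [0.5059, 0.1321, 0.0011]
tcp_rot: [-2.037, -2.39, -0.005]
contact_force: [-0.1, 6.3, 3.5]
gripper_width: 0.0145
```

```bash
python3 -c "
from look import *
look('g',[(F([-.125,0,.045]),(255,0,0))])"
```

```text
t 10.43 tcp [0.5059 0.1321 0.0011] grasp [0.5058 0.1319 0.0485] x [-0.159  0.987  0.003] z [ 0.001  0.003 -1.   ] F [-0.1  6.3  3.5] w 0.0145 q [ 0.11  0.5  -0.51  0.56  0.   -0.05]
side origin 173 155 tcp px [218.5 200.6]
top origin 163 177 tcp px [208.9 222.5]
```

View pics/g_side.png

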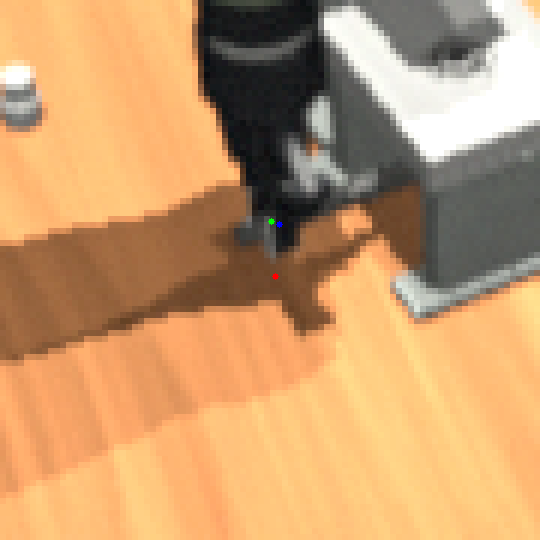

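Call:
{"api": "carry_out", "payload": {"increments": [[[0, 0, -0.016], [0, 0, 0], 0], [[0, 0, -0.016], [0, 0, 0], 0], [[0, 0, -0.016], [0, 0, 0], 0], [[0, 0, -0.016], [0, 0, 0], 0], [[0, 0, -0.016], [0, 0, 0], 0], [[0, 0, -0.016], [0, 0, 0], 0], [[0, 0, -0.016], [0, 0, 0], 0], [[0, 0, -0.016], [0, 0, 0], 0], [[0, 0, -0.016], [0, 0, 0], 0]], "squeeze": 80}}

```text
time_s: 11.65
ee_pos: [0.5058, 0.1321, 0.0358]
tcp_rot: [-2.036, -2.39, -0.004]
contact_force: [2.7, 6.2, -9.8]
gripper_width: 0.0132
```

Call:
{"api": "carry_out", "payload": {"increments": [[[0, 0, -0.008], [0, 0, 0], 0], [[0, 0, -0.004], [0, 0, 0], 0]]}}

```text
time_s: 11.9
ee_pos: [0.5058, 0.1321, 0.0388]
tcp_rot: [-2.037, -2.39, -0.004]
contact_force: [2.6, 5.9, -9.2]
gripper_width: 0.0135
```

Call:
{"api": "carry_out", "payload": {"increments": [[[0, 0, -0.004], [0, 0, 0], 0], [[0, 0, -0.004], [0, 0, 0], 0]]}}

```text
time_s: 12.15
ee_pos: [0.5058, 0.1321, 0.0407]
tcp_rot: [-2.036, -2.39, -0.004]
contact_force: [3.0, 6.0, -10.5]
gripper_width: 0.0131
```

```bash
python3 -c "
from look import *
look('i',[(F([-.125,0,.085]),(255,0,0)),(F([0,0,.147]),(255,0,255))])"
```

```text
t 12.15 tcp [0.5058 0.1321 0.0407] grasp [0.5058 0.1319 0.0881] x [-0.159  0.987  0.003] z [ 0.     0.003 -1.   ] F [  3.    6.  -10.5] w 0.0131 q [ 0.11  0.44 -0.48  0.65  0.   -0.05]
side origin 172 147 tcp px [217.9 193. ]
top origin 161 177 tcp px [206.9 222.3]
```

View pics/i_side.png

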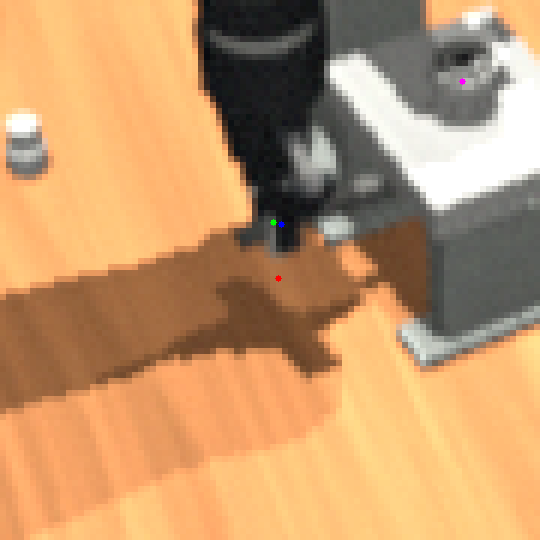

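Call:
{"api": "carry_out", "payload": {"increments": [[[0, 0, -0.004], [0, 0, 0], 0], [[0, 0, -0.004], [0, 0, 0], 0]]}}

```text
time_s: 12.5
ee_pos: [0.5058, 0.1321, 0.0416]
tcp_rot: [-2.036, -2.39, -0.004]
contact_force: [8.0, 7.5, -27.3]
gripper_width: 0.0133
```

Call:
{"api": "carry_out", "payload": {"increments": [[[0, 0, -0.004], [0, 0, 0], 0], [[0, 0, 0], [0, 0, 0], 0]]}}

```text
time_s: 12.75
ee_pos: [0.5057, 0.1321, 0.0416]
tcp_rot: [-2.036, -2.389, -0.003]
contact_force: [9.7, 7.4, -28.1]
gripper_width: 0.0134
```

```bash
python3 - <<'E'
from h import *
d=json.load(open("cmd.json")); d["p"][2]+=.044; json.dump(d,open("cmd.json","w")); print(d["p"])
T=np.radians(38)
PG(F([-.15,0,.19]),Rt(pr[2],0),1)
PG(F([-.060,0,.2305]),Rt(pr[2],T),1)
E
```

```text
[0.5054334759258373, 0.1307560366665131, 0.044550124872116896]
2 rows
[[[-0.0,-0.04,-0.196],[0.0,0.0,0.0],1],[[-0.0,-0.04,-0.196],[0.0,0.0,0.0],1]]
end err mm [-0.12 -0.   -0.05] rot err deg 0.05
6 rows
[[[-0.0,0.08,-0.034],[-0.79,-0.0,0.0],1],[[-0.0,0.082,-0.025],[-0.79,-0.0,0.0],1],[[-0.0,0.085,-0.015],[-0.79,-0.0,0.0],1],[[-0.0,0.086,-0.006],[-0.79,-0.0,0.0],1],[[-0.0,0.087,0.003],[-0.79,-0.0,0.0],1],[[-0.0,0.085,0.013],[-0.79,-0.0,0.0],1]]
end err mm [-0.08  0.11  0.06] rot err deg 0.09
```

Call:
{"api": "carry_out", "payload": {"increments": [[[0, 0, 0.006], [0, 0, 0], 1], [[0, 0, 0], [0, 0, 0], 1], [[0, 0, 0], [0, 0, 0], 1], [[0, 0, 0], [0, 0, 0], 1], [[0, 0, -0.006], [0, 0, 0], 1]]}}

```text
time_s: 13.38
ee_pos: [0.5056, 0.1304, 0.0446]
tcp_rot: [2.039, 2.39, 0.0]
contact_force: [-0.1, -0.4, 0.1]
gripper_width: 0.0851
```

Call:
{"api": "carry_out", "payload": {"increments": [[[0, -0.04, -0.196], [0, 0, 0], 1], [[0, -0.04, -0.196], [0, 0, 0], 1], [[0, 0.08, -0.034], [-0.79, 0, 0], 1], [[0, 0.082, -0.025], [-0.79, 0, 0], 1], [[0, 0.085, -0.015], [-0.79, 0, 0], 1], [[0, 0.086, -0.006], [-0.79, 0, 0], 1], [[0, 0.087, 0.003], [-0.79, 0, 0], 1], [[0, 0.085, 0.013], [-0.79, 0, 0], 1], [[0, 0, 0], [0, 0, 0], 1]]}}

```text
time_s: 14.5
ee_pos: [0.6019, 0.1459, 0.192]
tcp_rot: [1.707, 2.001, 0.685]
contact_force: [-0.3, -0.1, -0.0]
gripper_width: 0.0855
```

```bash
python3 -c "
from look import *
look('j',[(F([-.125,0,.085]),(255,0,0)),(F([0,0,.160]),(255,0,255)),(F([0,0,.147]),(255,0,255))])"
```

```text
t 14.5 tcp [0.6019 0.1459 0.192 ] grasp [0.5732 0.1413 0.2295] x [-0.157  0.988  0.   ] z [ 0.605  0.097 -0.79 ] F [-0.3 -0.1 -0. ] w 0.0855 q [ 0.1   0.07 -0.83  0.02  0.04 -0.05]
side origin 195 108 tcp px [240.3 153.2]
top origin 148 137 tcp px [193.8 182.6]
```

View pics/j_side.png

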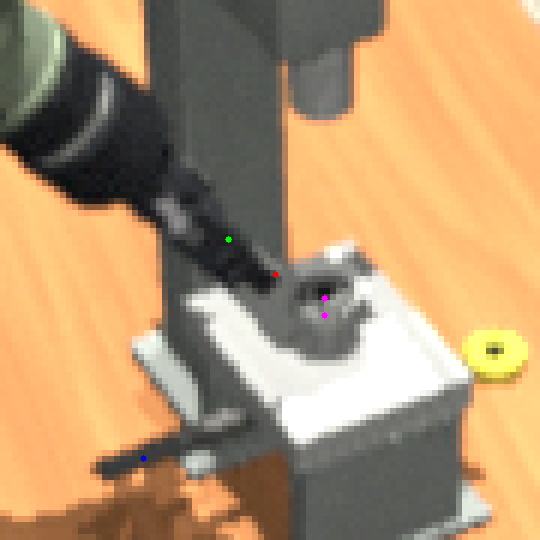

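View pics/j_top.png

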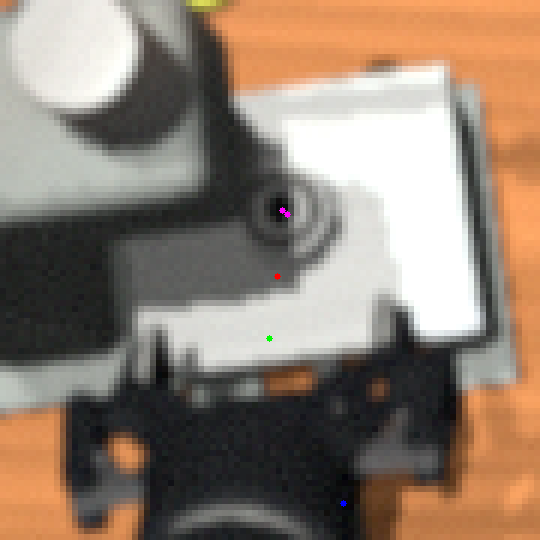

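```bash
python3 - <<'E'
from h import *
T=np.radians(38)
PG(F([-.02,.002,.1535+.0256]),Rt(pr[2],T),1,vmax=.035)
PG(F([0,.002,.1535]),Rt(pr[2],T),1,vmax=.012)
E
```

```text
2 rows
[[[0.004,-0.0,0.13],[-0.0,-0.0,0.0],1],[[0.003,-0.0,0.131],[-0.0,-0.0,0.0],1]]
end err mm [ 0.05 -0.09 -0.01] rot err deg 0.09
3 rows
[[[0.0,0.0,0.043],[-0.0,-0.0,0.0],1],[[0.0,0.0,0.044],[-0.0,-0.0,0.0],1],[[0.0,0.0,0.043],[-0.0,-0.0,0.0],1]]
end err mm [ 0.02 -0.08 -0.05] rot err deg 0.09
```

Call:
{"api": "carry_out", "payload": {"increments": [[[0.004, 0, 0.13], [0, 0, 0], 1], [[0.003, 0, 0.131], [0, 0, 0], 1], [[0, 0, 0.043], [0, 0, 0], 1], [[0, 0, 0.044], [0, 0, 0], 1], [[0, 0, 0.043], [0, 0, 0], 1], [[0, 0, 0], [0, 0, 0], 1]]}}

```text
time_s: 15.35
ee_pos: [0.6626, 0.1573, 0.1156]
tcp_rot: [1.706, 2.0, 0.686]
contact_force: [-0.4, -0.7, 0.1]
gripper_width: 0.0853
```

```bash
python3 -c "
from look import *
look('k',[(F([0,0,.160]),(255,0,255)),(F([0,0,.147]),(255,0,255))],win=70,k=8)"
```

```text
t 15.35 tcp [0.6626 0.1573 0.1156] grasp [0.6338 0.1527 0.153 ] x [-0.157  0.988 -0.   ] z [ 0.606  0.097 -0.789] F [-0.4 -0.7  0.1] w 0.0853 q [ 0.11  0.3  -0.79 -0.18  0.03 -0.04]
side origin 220 128 tcp px [255.6 163.9]
top origin 160 128 tcp px [195.7 163.2]
```

View pics/k_side.png

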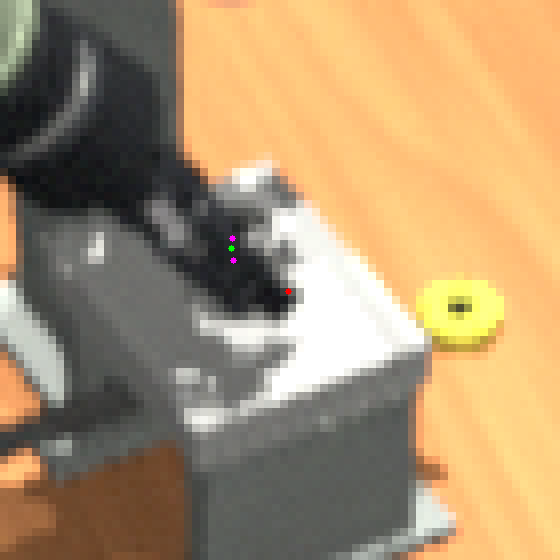

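View pics/k_top.png

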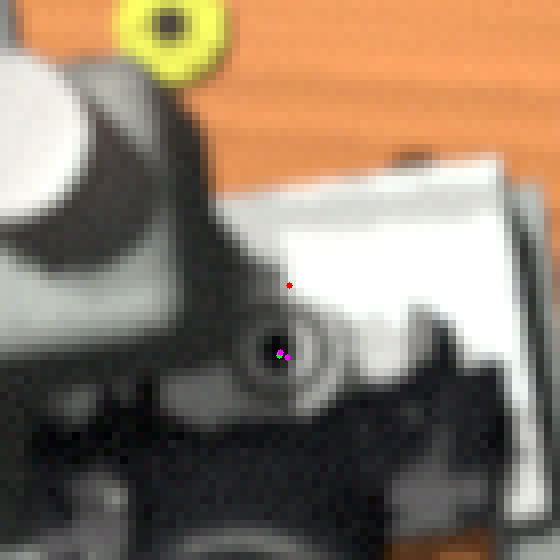

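Call:
{"api": "carry_out", "payload": {"increments": [[[0, 0, 0], [0, 0, 0], 0.6], [[0, 0, 0], [0, 0, 0], 0.5], [[0, 0, 0], [0, 0, 0], 0.3], [[0, 0, 0], [0, 0, 0], 0.3], [[0, 0, 0], [0, 0, 0], 0.3]], "squeeze": 35}}

```text
time_s: 16.08
ee_pos: [0.6626, 0.1573, 0.1161]
tcp_rot: [1.706, 1.999, 0.687]
contact_force: [-2.1, -1.2, 2.5]
gripper_width: 0.0406
```

```bash
python3 -c "
from look import *
look('l',[(F([0,0,.160]),(255,0,255)),(F([0,0,.147]),(255,0,255))],win=70,k=8)"
```

```text
t 16.07 tcp [0.6626 0.1573 0.1161] grasp [0.6338 0.1527 0.1535] x [-0.157  0.988  0.   ] z [ 0.607  0.097 -0.789] F [-2.1 -1.2  2.5] w 0.0406 q [ 0.11  0.3  -0.79 -0.18  0.03 -0.04]
side origin 220 128 tcp px [255.6 163.7]
top origin 160 128 tcp px [195.6 163.2]
```

View pics/l_top.png

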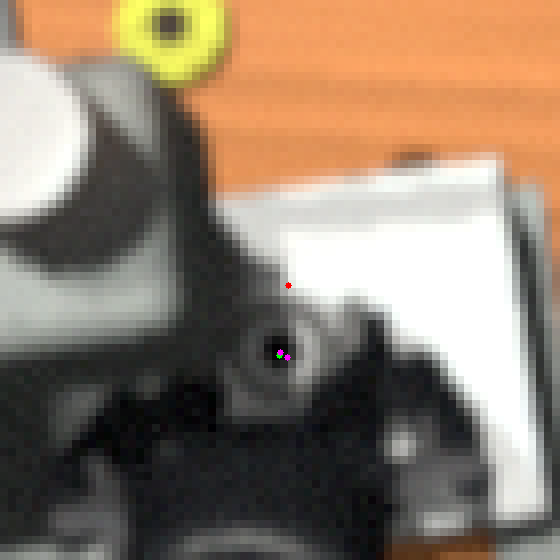

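View pics/l_side.png

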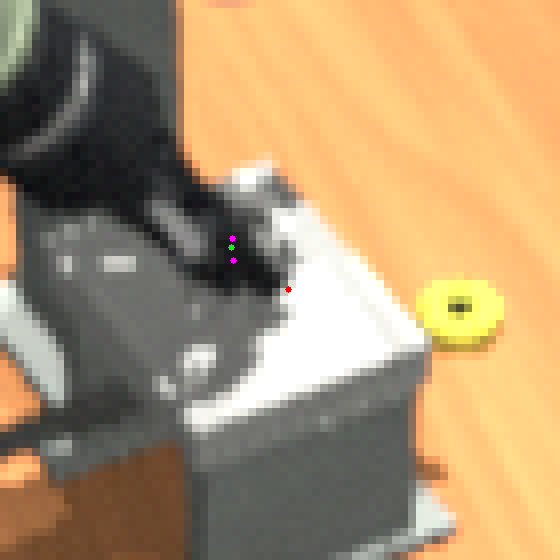

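```bash
python3 - <<'E'
from h import *
T=np.radians(38); Rb=Rt(pr[2],T)
PG(F([0,.002,.1655]),Rb,.3,vmax=.006)
PG(F([-.15,.002,.19]),Rb,.3,vmax=.03)
E
```

```text
3 rows
[[[0.0,0.01,-0.013],[-0.0,-0.0,0.0],0.3],[[0.0,0.01,-0.012],[-0.0,-0.0,0.0],0.3],[[0.0,0.01,-0.013],[-0.0,-0.0,0.0],0.3]]
end err mm [ 0.1  -0.06  0.05] rot err deg 0.09
6 rows
[[[0.0,-0.069,-0.074],[-0.0,-0.0,0.0],0.3],[[0.0,-0.069,-0.075],[-0.0,-0.0,0.0],0.3],[[0.0,-0.069,-0.074],[-0.0,-0.0,0.0],0.3],[[0.001,-0.069,-0.074],[-0.0,-0.0,0.0],0.3],[[-0.0,-0.069,-0.075],[-0.0,-0.0,0.0],0.3],[[-0.0,-0.069,-0.074],[-0.0,-0.0,0.0],0.3]]
end err mm [-0.09  0.03 -0.1 ] rot err deg 0.09
```

Call:
{"api": "carry_out", "payload": {"increments": [[[0, 0.01, -0.013], [0, 0, 0], 0.3], [[0, 0.01, -0.012], [0, 0, 0], 0.3], [[0, 0.01, -0.013], [0, 0, 0], 0.3], [[0, 0, 0], [0, 0, 0], 0.3]], "squeeze": 40}}

```text
time_s: 16.68
ee_pos: [0.663, 0.1573, 0.1286]
tcp_rot: [1.705, 1.999, 0.688]
contact_force: [0.2, 0.4, -1.0]
gripper_width: 0.0408
```

Call:
{"api": "carry_out", "payload": {"increments": [[[0, -0.069, -0.074], [0, 0, 0], 0.3], [[0, -0.069, -0.075], [0, 0, 0], 0.3], [[0, -0.069, -0.074], [0, 0, 0], 0.3], [[0.001, -0.069, -0.074], [0, 0, 0], 0.3], [[0, -0.069, -0.075], [0, 0, 0], 0.3], [[0, -0.069, -0.074], [0, 0, 0], 0.3]]}}

```text
time_s: 17.42
ee_pos: [0.5134, 0.1338, 0.1524]
tcp_rot: [1.706, 1.999, 0.687]
contact_force: [-0.4, -0.1, 0.1]
gripper_width: 0.0407
```

```bash
python3 -c "
from look import *
look('m',win=100,k=6)
T=np.radians(38)
PG(G([0,0.002,.0465+.06]),Rt(rk[2],T),.3,vmax=.033)"
```

```text
t 17.43 tcp [0.5134 0.1338 0.1524] grasp [0.4846 0.1292 0.1898] x [-0.157  0.988 -0.   ] z [ 0.607  0.097 -0.789] F [-0.4 -0.1  0.1] w 0.0407 q [ 0.09 -0.03 -1.07 -0.13  0.04 -0.05]
side origin 167 119 tcp px [217.9 169.4]
top origin 149 168 tcp px [199.9 218.9]
12 rows
[[[-0.117,-0.03,0.012],[-0.0,0.01,-0.02],0.3],[[-0.117,-0.031,0.011],[-0.0,0.01,-0.02],0.3],[[-0.116,-0.031,0.011],[-0.0,0.01,-0.02],0.3],[[-0.117,-0.031,0.011],[-0.0,0.01,-0.02],0.3],[[-0.117,-0.032,0.011],[-0.0,0.01,-0.02],0.3],[[-0.116,-0.032,0.011],[-0.0,0.01,-0.02],0.3],[[-0.117,-0.032,0.011],[-0.0,0.01,-0.02],0.3],[[-0.116,-0.033,0.01],[-0.0,0.01,-0.02],0.3],[[-0.116,-0.033,0.011],[-0.0,0.01,-0.02],0.3],[[-0.116,-0.033,0.01],[-0.0,0.01,-0.02],0.3],[[-0.117,-0.034,0.01],[-0.0,0.01,-0.02],0.3],[[-0.116,-0.034,0.01],[-0.0,0.01,-0.02],0.3]]
end err mm [ 0.   -0.11 -0.16] rot err deg 0.44
```

View pics/m_top.png

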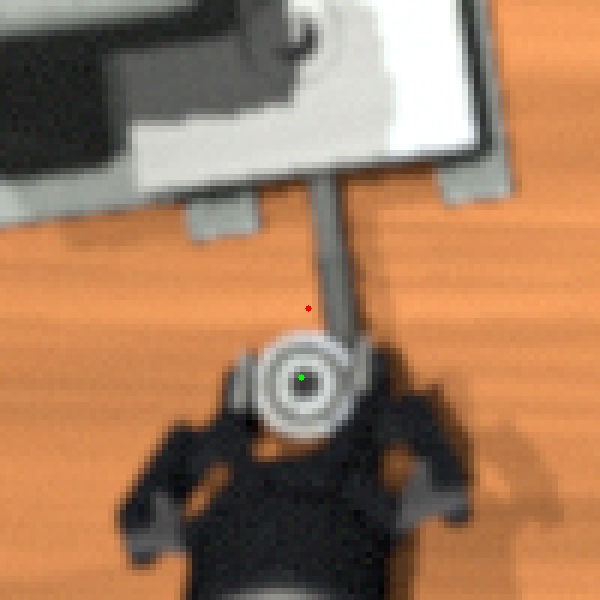

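View pics/m_side.png

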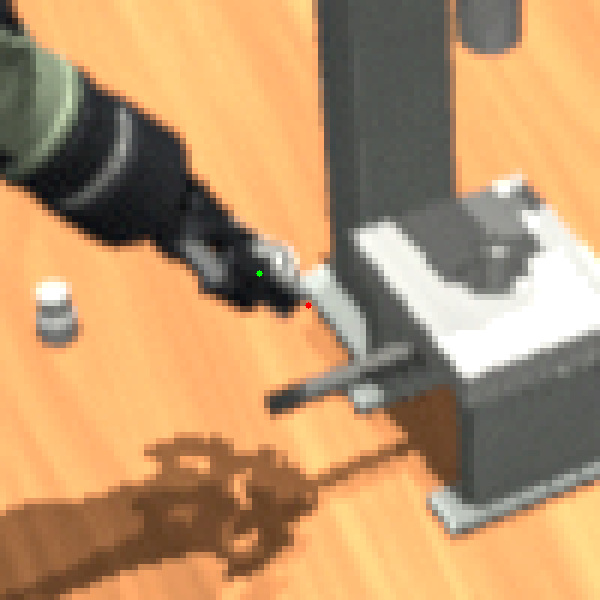

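Call:
{"api": "carry_out", "payload": {"increments": [[[-0.117, -0.03, 0.012], [0, 0.01, -0.02], 0.3], [[-0.117, -0.031, 0.011], [0, 0.01, -0.02], 0.3], [[-0.116, -0.031, 0.011], [0, 0.01, -0.02], 0.3], [[-0.117, -0.031, 0.011], [0, 0.01, -0.02], 0.3], [[-0.117, -0.032, 0.011], [0, 0.01, -0.02], 0.3], [[-0.116, -0.032, 0.011], [0, 0.01, -0.02], 0.3], [[-0.117, -0.032, 0.011], [0, 0.01, -0.02], 0.3], [[-0.116, -0.033, 0.01], [0, 0.01, -0.02], 0.3], [[-0.116, -0.033, 0.011], [0, 0.01, -0.02], 0.3], [[-0.116, -0.033, 0.01], [0, 0.01, -0.02], 0.3]]}}

```text
time_s: 18.77
ee_pos: [0.5197, -0.1633, 0.0826]
tcp_rot: [1.674, 2.028, 0.69]
contact_force: [0.6, 0.0, -0.9]
gripper_width: 0.0407
```

Call:
{"api": "carry_out", "payload": {"increments": [[[-0.117, -0.034, 0.01], [0, 0.01, -0.02], 0.3], [[-0.116, -0.034, 0.01], [0, 0.01, -0.02], 0.3], [[0, 0, 0], [0, 0, 0], 0.3]]}}

```text
time_s: 19.15
ee_pos: [0.5209, -0.2241, 0.0686]
tcp_rot: [1.669, 2.031, 0.689]
contact_force: [0.4, -0.0, -0.6]
gripper_width: 0.0406
```

```bash
cat > rl.py <<'E'
from look import *
def rack(tag,zc,win=80,k=7,gain=1.5):
    "draw rack model + predicted bearing"
    s,Rm=st(); g=s["ee_pos"]-L*Rm[:,2]
    for c in("side","top"):
        im=ctrl.camera(c); cv2.imwrite(f"pics/{tag}_{c}_raw.png",im)
        u0=proj(c,G([0,0,.05])); x=int(u0[0]-win/2); y=int(u0[1]-win/2)
        o=np.clip(cv2.resize(im[y:y+win,x:x+win],None,fx=k,fy=k,interpolation=cv2.INTER_NEAREST)*gain,0,255).astype(np.uint8)
        def ln(pts,col):
            q=np.array([[(proj(c,p)-[x,y]+.5)*k] for p in pts]).astype(int); cv2.polylines(o,[q],False,col,1)
        t=np.linspace(0,2*np.pi,40)
        ln([G(p) for p in [(.095,.017,.04),(.095,-.017,.04),(-.095,-.017,.04),(-.095,.017,.04),(.095,.017,.04)]],(0,255,0))
        ln([G(p) for p in [(.105,.05,.008),(.105,-.05,.008),(-.105,-.05,.008),(-.105,.05,.008),(.105,.05,.008)]],(0,255,0))
        for a in(-1,1):
            for b in (-1,1): ln([G([.0225*a,.014*b,.04]),G([.0225*a,.014*b,.046])],(255,0,255))
        for dz in(.0065,-.0065): ln([g+[.021*np.cos(a),.021*np.sin(a),dz] for a in t],(255,0,0))
        cv2.imwrite(f"pics/{tag}_{c}.png",o); print(c,x,y)
E
python3 -c "
from rl import *
rack('n',0)"
```

```text
t 19.15 tcp [ 0.5209 -0.2241  0.0686] grasp [ 0.4922 -0.2293  0.106 ] x [-0.191  0.982 -0.01 ] z [ 0.605  0.11  -0.789] F [ 0.4 -0.  -0.6] w 0.0406 q [-0.86  0.32 -0.9  -0.02  0.56 -0.95]
side 205 226
top 294 190
```

View pics/n_top.png

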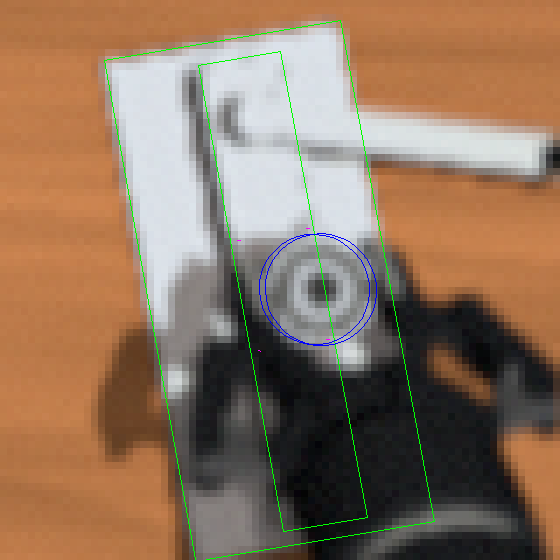

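View pics/n_side.png

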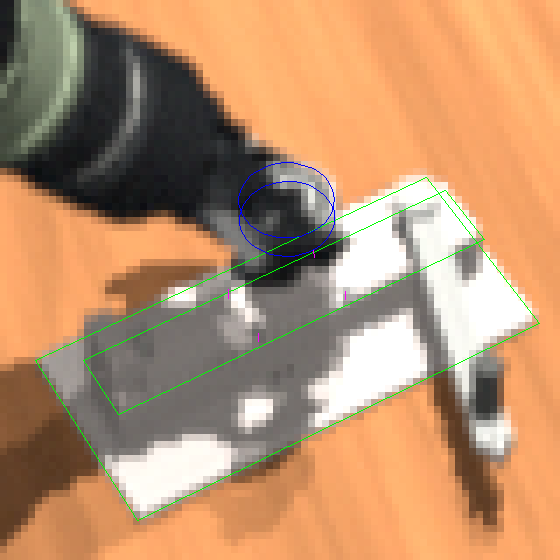

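```bash
python3 - <<'E'
from h import *
for c,x,y,w,h,k in(("top",308,192,50,80,9),("side",208,248,80,50,10)):
    im=cv2.imread(f"pics/{c}0.png")[y:y+h,x:x+w].astype(float)
    lo,hi=(90,170) if c=="top" else (40,200)
    o=np.clip((im-lo)/(hi-lo)*255,0,255).astype(np.uint8)
    o=cv2.resize(o,None,fx=k,fy=k,interpolation=cv2.INTER_CUBIC)
    for a in(-1,1):
        for b in (-1,1):
            q=[(proj(c,G([.0225*a,.014*b,z]))-[x,y]+.5)*k for z in(.04,.046)]
            cv2.line(o,tuple(q[0].astype(int)),tuple(q[1].astype(int)),(255,0,255),1); print(c,a,b,q[0].round(),q[1].round())
    q=(proj(c,G([.07,0,.062]))-[x,y]+.5)*k; cv2.circle(o,tuple(q.astype(int)),3,(255,0,0),1)
    cv2.imwrite(f"pics/p_{c}.png",o)
E
```

```text
top -1 -1 [294. 418.] [298. 419.]
top -1 1 [206. 433.] [209. 434.]
top 1 -1 [268. 276.] [271. 276.]
top 1 1 [180. 291.] [183. 291.]
side -1 -1 [340. 267.] [339. 256.]
side -1 1 [296. 206.] [296. 194.]
side 1 -1 [463. 209.] [463. 197.]
side 1 1 [419. 148.] [419. 136.]
```

View pics/p_top.png

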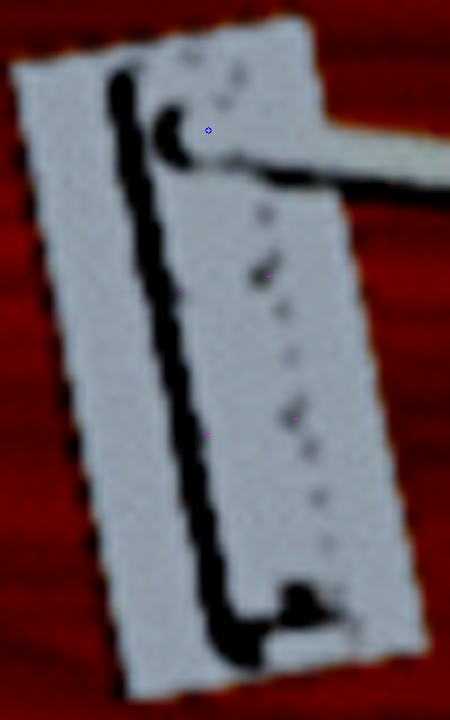

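View pics/p_side.png

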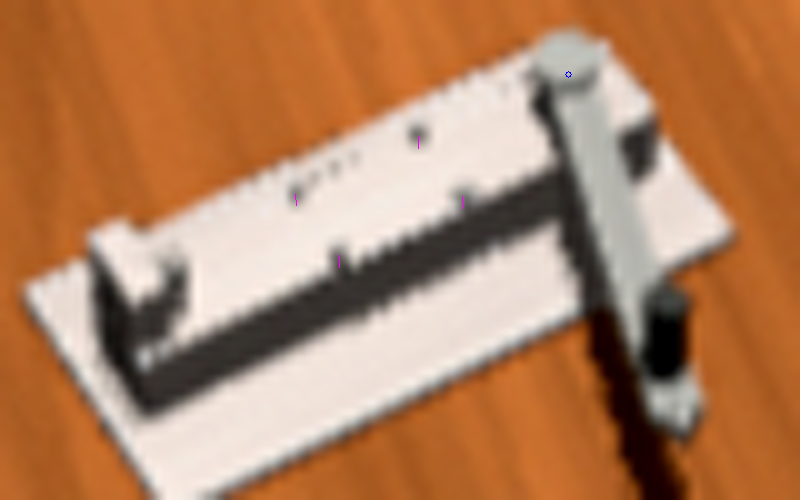

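```bash
python3 - <<'E'
from h import *
print("cmd",cmd()[0], cmd()[1][:,2])
for i in range(3):
    st(); 
    im=ctrl.camera("top")
cv2.imwrite("pics/q_top.png",im)
g=cv2.cvtColor(im,cv2.COLOR_BGR2GRAY)[215:250,320:360]
o=cv2.resize(g,None,fx=14,fy=14,interpolation=cv2.INTER_CUBIC); cv2.imwrite("pics/q.png",cv2.normalize(o,None,0,255,cv2.NORM_MINMAX))
E
```

```text
cmd [ 0.51966562 -0.22008456  0.06898908] [ 0.60394994  0.11327715 -0.7889314 ]
t 19.25 tcp [ 0.5199 -0.2208  0.0684] grasp [ 0.4913 -0.2261  0.1058] x [-0.193  0.981 -0.007] z [ 0.604  0.113 -0.789] F [-0.8  0.5 -1.7] w 0.0408 q [-0.86  0.31 -0.91 -0.02  0.56 -0.95]
t 19.3 tcp [ 0.5197 -0.22    0.0685] grasp [ 0.4911 -0.2254  0.1059] x [-0.194  0.981 -0.007] z [ 0.604  0.114 -0.789] F [ 0.1 -0.3 -0.8] w 0.0407 q [-0.86  0.31 -0.91 -0.02  0.56 -0.95]
t 19.35 tcp [ 0.5196 -0.2195  0.0685] grasp [ 0.491  -0.2249  0.1059] x [-0.194  0.981 -0.007] z [ 0.604  0.114 -0.789] F [-0.1  0.4 -1.4] w 0.0408 q [-0.86  0.31 -0.91 -0.02  0.56 -0.95]
```

View pics/q.png

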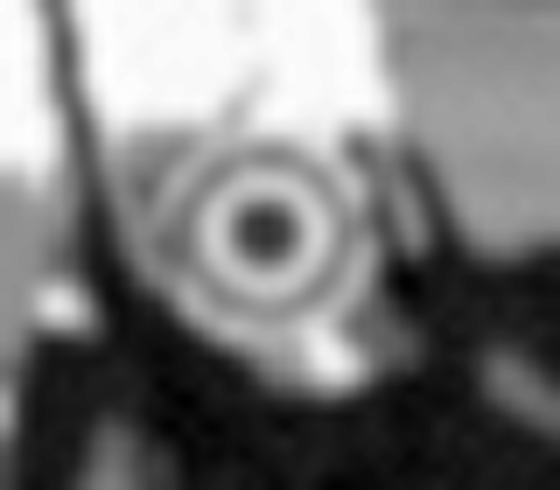

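```bash
python3 - <<'E'
from h import *
w=atz("top",(338.46,231.1),.1125); c,s=np.cos(rk[2]),np.sin(rk[2])
d=w-G([0,0,0]); print(w,"rack frame",(c*d[0]+s*d[1]).round(4),(-s*d[0]+c*d[1]).round(4))
T=np.radians(38)
# command offset currently (0,.002)
PG(G([0.001,.002,.0465+.025]),Rt(rk[2],T),.3,vmax=.012)
E
```

```text
[ 0.49159723 -0.22697368  0.1125    ] rack frame 0.0003 0.0005
3 rows
[[[0.0,-0.027,0.037],[-0.0,0.01,0.01],0.3],[[0.001,-0.028,0.038],[-0.0,0.01,0.01],0.3],[[0.0,-0.027,0.037],[-0.0,0.01,0.01],0.3]]
end err mm [ 0.02 -0.04  0.15] rot err deg 0.12
```

Call:
{"api": "carry_out", "payload": {"increments": [[[0, -0.027, 0.037], [0, 0.01, 0.01], 0.3], [[0.001, -0.028, 0.038], [0, 0.01, 0.01], 0.3], [[0, -0.027, 0.037], [0, 0.01, 0.01], 0.3], [[0, 0, 0], [0, 0, 0], 0.3]]}}

```text
time_s: 19.9
ee_pos: [0.52, -0.2192, 0.0326]
tcp_rot: [1.675, 2.036, 0.699]
contact_force: [-0.3, 0.3, -1.2]
gripper_width: 0.0401
```

```bash
python3 -c "
from rl import *
ctrl.camera('top')
rack('r',0)"
```

```text
t 19.95 tcp [ 0.5203 -0.2196  0.0332] grasp [ 0.4918 -0.2252  0.0706] x [-0.193  0.981  0.   ] z [ 0.602  0.119 -0.789] F [-0.1 -0.1 -0.8] w 0.0407 q [-0.86  0.4  -0.93 -0.13  0.56 -0.95]
side 205 226
top 294 190
```

View pics/r_top.png

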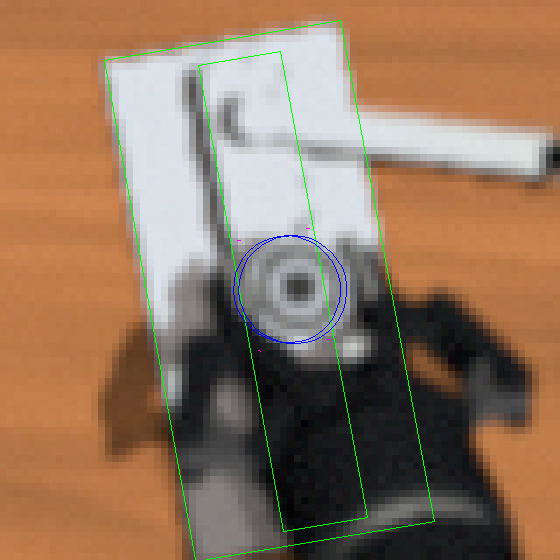

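View pics/r_side.png

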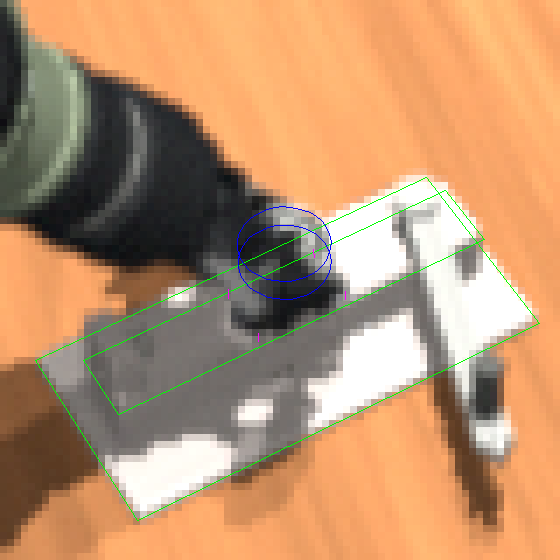

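```bash
python3 - <<'E'
from h import *
im=cv2.imread("pics/r_top_raw.png"); g=cv2.cvtColor(im,cv2.COLOR_BGR2GRAY)[213:250,318:358]
o=cv2.resize(g,None,fx=14,fy=14,interpolation=cv2.INTER_CUBIC); o=cv2.normalize(o,None,0,255,cv2.NORM_MINMAX)
c,s=np.cos(rk[2]),np.sin(rk[2])
w=atz("top",(336.07,230.5),.077); d=w-G([0,0,0]); print("rack frame",(c*d[0]+s*d[1]).round(4),(-s*d[0]+c*d[1]).round(4))
u=(proj("top",G([0,0,.078]))-[318,213]+.5)*14
cv2.circle(o,tuple(u.astype(int)),3,255,-1); cv2.imwrite("pics/r.png",o)
E
```

```text
rack frame 0.0015 0.0001
```

View pics/r.png

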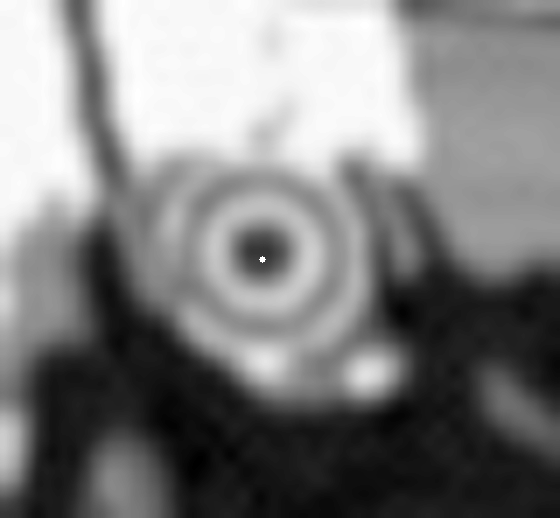

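Call:
{"api": "carry_out", "payload": {"increments": [[[0, -0.012, 0.016], [0, 0, 0], 0.3], [[0, -0.012, 0.016], [0, 0, 0], 0.3], [[0, -0.012, 0.016], [0, 0, 0], 0.3], [[0, -0.0075, 0.0095], [0, 0, 0], 0.3], [[0, 0, 0], [0, 0, 0], 0.3]]}}

```text
time_s: 20.68
ee_pos: [0.5208, -0.2199, 0.0157]
tcp_rot: [1.673, 2.035, 0.698]
contact_force: [-0.1, -0.2, -1.0]
gripper_width: 0.0404
```

```bash
python3 - <<'E'
from h import *
p,Rc=cmd()
for a in [[0,-.012,.016]]*3+[[0,-.0075,.0095]]: p=p+Rc@np.array(a)*.25
json.dump(dict(p=p.tolist(),R=Rc.tolist()),open("cmd.json","w")); print("cmd grasp",p-L*Rc[:,2])
st()
cv2.imwrite("pics/s1.png",np.clip(cv2.resize(ctrl.camera("side")[236:296,210:290],None,fx=9,fy=9,interpolation=cv2.INTER_CUBIC)*1.5,0,255).astype(np.uint8))
st()
E
```

```text
cmd grasp [ 0.49232993 -0.22536592  0.05367417]
t 20.68 tcp [ 0.5208 -0.2199  0.0157] grasp [ 0.4922 -0.2255  0.0531] x [-0.193  0.981 -0.001] z [ 0.603  0.118 -0.789] F [-0.1 -0.2 -1. ] w 0.0404 q [-0.86  0.44 -0.94 -0.18  0.56 -0.95]
t 20.73 tcp [ 0.5209 -0.22    0.0159] grasp [ 0.4923 -0.2255  0.0533] x [-0.193  0.981 -0.001] z [ 0.603  0.118 -0.789] F [-0.   0.2 -1. ] w 0.0408 q [-0.86  0.44 -0.94 -0.18  0.56 -0.95]
```

View pics/s1.png

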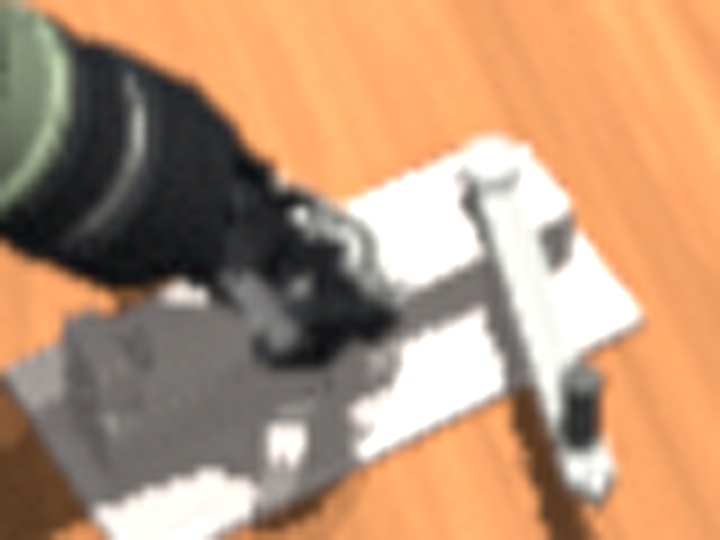

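Call:
{"api": "carry_out", "payload": {"increments": [[[0, -0.0025, 0.003], [0, 0, 0], 0.3], [[0, -0.0025, 0.003], [0, 0, 0], 0.3], [[0, -0.0025, 0.003], [0, 0, 0], 0.3]]}}

```text
time_s: 21.1
ee_pos: [0.5209, -0.2202, 0.0132]
tcp_rot: [1.673, 2.035, 0.697]
contact_force: [0.6, -0.7, -1.2]
gripper_width: 0.0408
```

Call:
{"api": "carry_out", "payload": {"increments": [[[0, -0.0025, 0.003], [0, 0, 0], 0.3], [[0, -0.0025, 0.003], [0, 0, 0], 0.3]]}}

```text
time_s: 21.35
ee_pos: [0.5208, -0.2201, 0.0111]
tcp_rot: [1.673, 2.035, 0.697]
contact_force: [0.3, -0.4, -0.9]
gripper_width: 0.0406
```

Call:
{"api": "carry_out", "payload": {"increments": [[[0, -0.0025, 0.003], [0, 0, 0], 0.3]]}}

```text
time_s: 21.48
ee_pos: [0.5208, -0.2201, 0.0101]
tcp_rot: [1.673, 2.035, 0.697]
contact_force: [0.9, 0.4, -0.8]
gripper_width: 0.0406
```

Call:
{"api": "carry_out", "payload": {"increments": [[[0, -0.0025, 0.003], [0, 0, 0], 0.3]]}}

```text
time_s: 21.6
ee_pos: [0.5209, -0.2201, 0.0094]
tcp_rot: [1.672, 2.034, 0.698]
contact_force: [-5.5, -0.2, 9.1]
gripper_width: 0.0404
```

Call:
{"api": "carry_out", "payload": {"increments": [[[0, -0.0025, 0.003], [0, 0, 0], 0.3]]}}

```text
time_s: 21.72
ee_pos: [0.5214, -0.2202, 0.0095]
tcp_rot: [1.67, 2.033, 0.7]
contact_force: [-10.2, 0.7, 16.8]
gripper_width: 0.0403
```

Call:
{"api": "carry_out", "payload": {"increments": [[[0, -0.0025, 0.003], [0, 0, 0], 0.3]]}}

```text
time_s: 21.85
ee_pos: [0.5217, -0.2201, 0.0094]
tcp_rot: [1.669, 2.032, 0.702]
contact_force: [-15.9, 1.0, 28.4]
gripper_width: 0.0402
```

Call:
{"api": "carry_out", "payload": {"increments": [[[0, 0.0025, -0.003], [0, 0, 0], 0.3], [[0, 0.0025, -0.003], [0, 0, 0], 0.3]]}}

```text
time_s: 22.1
ee_pos: [0.5209, -0.2204, 0.0095]
tcp_rot: [1.672, 2.034, 0.697]
contact_force: [-0.2, 0.2, -0.4]
gripper_width: 0.0404
```

```bash
python3 - <<'E'
from h import *
p,Rc=cmd()
for a in [[0,-.0025,.003]]*7: p=p+Rc@np.array(a)*.25
json.dump(dict(p=p.tolist(),R=Rc.tolist()),open("cmd.json","w")); print("cmd grasp",p-L*Rc[:,2])
im=ctrl.camera("top"); cv2.imwrite("pics/t_raw.png",im)
g=im[213:250,318:358]
o=cv2.resize(g,None,fx=14,fy=14,interpolation=cv2.INTER_CUBIC); o=cv2.normalize(o,None,0,255,cv2.NORM_MINMAX)
for q,col in ((G([0,0,.053]),(255,255,255)),)+tuple((G([.0225*a,.014*b,.046]),(255,0,255)) for a in(-1,1) for b in(-1,1)):
    u=(proj("top",q)-[318,213]+.5)*14; cv2.circle(o,tuple(u.astype(int)),4,col,-1)
cv2.imwrite("pics/t.png",o); st()
E
```

```text
cmd grasp [ 0.49211038 -0.22541951  0.04684394]
t 22.15 tcp [ 0.5209 -0.2203  0.0095] grasp [ 0.4923 -0.2259  0.0468] x [-0.193  0.981 -0.002] z [ 0.603  0.117 -0.789] F [-3.   0.6  4. ] w 0.0405 q [-0.86  0.46 -0.95 -0.2   0.56 -0.95]
```

View pics/t.png

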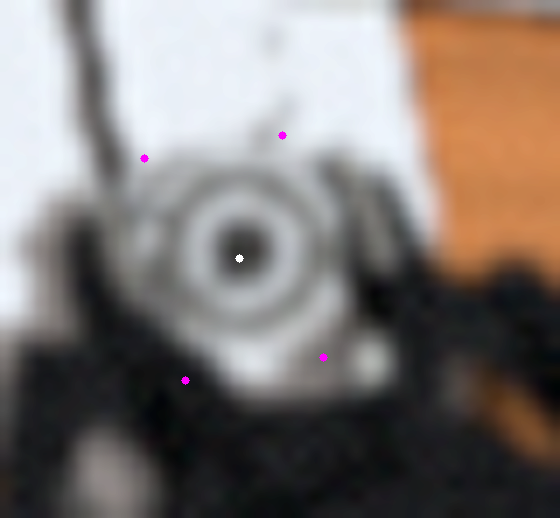

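Call:
{"api": "carry_out", "payload": {"increments": [[[0, 0, 0], [0, 0, 0], 0.6], [[0, 0, 0], [0, 0, 0], 0.75], [[0, 0, 0], [0, 0, 0], 0.75], [[0, 0, 0], [0, 0, 0], 0.75]]}}

```text
time_s: 22.65
ee_pos: [0.5207, -0.2201, 0.0091]
tcp_rot: [1.673, 2.035, 0.698]
contact_force: [0.1, 0.4, -0.7]
gripper_width: 0.0644
```

```bash
python3 - <<'E'
from h import *
st()
p,Rc=cmd()
P(p-.16*Rc[:,2],Rt(rk[2],np.radians(38)),.75,vmax=.04)
E
```

```text
t 22.65 tcp [ 0.5207 -0.2201  0.0091] grasp [ 0.4921 -0.2256  0.0465] x [-0.193  0.981 -0.001] z [ 0.603  0.118 -0.789] F [ 0.1  0.4 -0.7] w 0.0644 q [-0.86  0.46 -0.95 -0.2   0.56 -0.95]
5 rows
[[[-0.0,-0.0,-0.128],[-0.0,0.0,0.0],0.75],[[-0.0,0.0,-0.128],[-0.0,0.0,0.0],0.75],[[0.0,0.0,-0.128],[-0.0,0.0,0.0],0.75],[[0.0,0.0,-0.128],[-0.0,0.0,0.0],0.75],[[0.0,0.0,-0.128],[-0.0,0.0,0.0],0.75]]
end err mm [-0. -0.  0.] rot err deg 0.12
```

Call:
{"api": "carry_out", "payload": {"increments": [[[0, 0, -0.064], [0, 0, 0], 0.75], [[0, 0, -0.128], [0, 0, 0], 0.75], [[0, 0, -0.128], [0, 0, 0], 0.75], [[0, 0, -0.128], [0, 0, 0], 0.75], [[0, 0, -0.128], [0, 0, 0], 0.75], [[0, 0, -0.064], [0, 0, 0], 0.75], [[0, 0, 0], [0, 0, 0], 0.75]]}}

```text
time_s: 23.52
ee_pos: [0.4243, -0.24, 0.1364]
tcp_rot: [1.672, 2.033, 0.695]
contact_force: [0.3, 0.7, -0.5]
gripper_width: 0.0641
```

```bash
python3 -c "
from h import *
for c,x,y,w,h,k in(('top',305,185,80,75,8),('side',205,236,85,70,8)):
    im=ctrl.camera(c); cv2.imwrite(f'pics/u_{c}_raw.png',im)
    o=np.clip(crop(im,x,y,w,h,k).astype(float)*1.4,0,255).astype(np.uint8)
    for q,col in ((G([0,0,.053]),(0,0,255)),)+tuple((G([.0225*a,.014*b,.046]),(255,0,255)) for a in(-1,1) for b in(-1,1)):
        u=(proj(c,q)-[x,y]+.5)*k; cv2.circle(o,tuple(u.astype(int)),3,col,-1)
    cv2.imwrite(f'pics/u_{c}.png',o)
for c in('top','side'):
  for t in('keeper_knob','keeper_hinge','bearing'): print(c,t,[(np.round(d['at'],1).tolist(),round(d['confidence'],2)) for d in ctrl.spot_point(t,c)[:2]])
st()"
```

```text
top keeper_knob [([373.9, 214.9], 0.86), ([331.9, 227.5], 0.5)]
top keeper_hinge [([328.8, 205.2], 0.65)]
top bearing [([180.7, 131.8], 0.59), ([333.6, 232.0], 0.56)]
side keeper_knob [([275.6, 279.6], 0.72)]
side keeper_hinge [([266.5, 249.8], 0.63)]
side bearing [([277.9, 167.5], 0.57), ([248.2, 267.2], 0.43)]
t 23.93 tcp [ 0.4243 -0.2384  0.1349] grasp [ 0.3957 -0.244   0.1723] x [-0.194  0.981 -0.   ] z [ 0.603  0.119 -0.789] F [ 0.4  0.8 -0.5] w 0.0641 q [-1.1   0.11 -0.91  0.35  0.63 -1.23]
```

View pics/u_top.png

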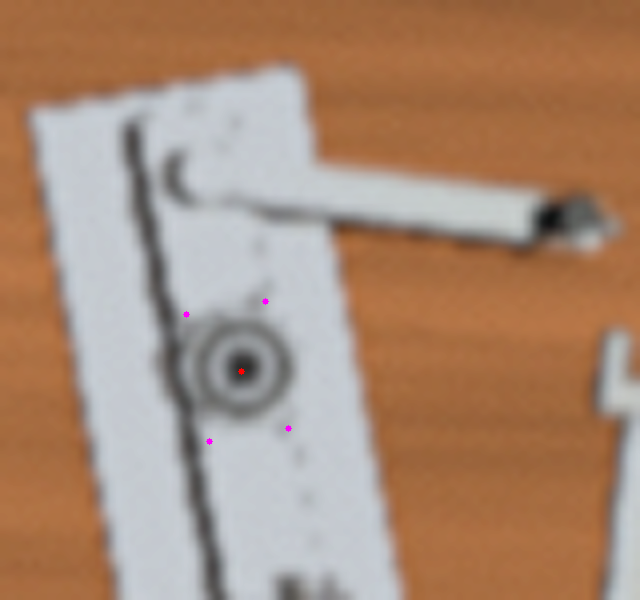

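View pics/u_side.png

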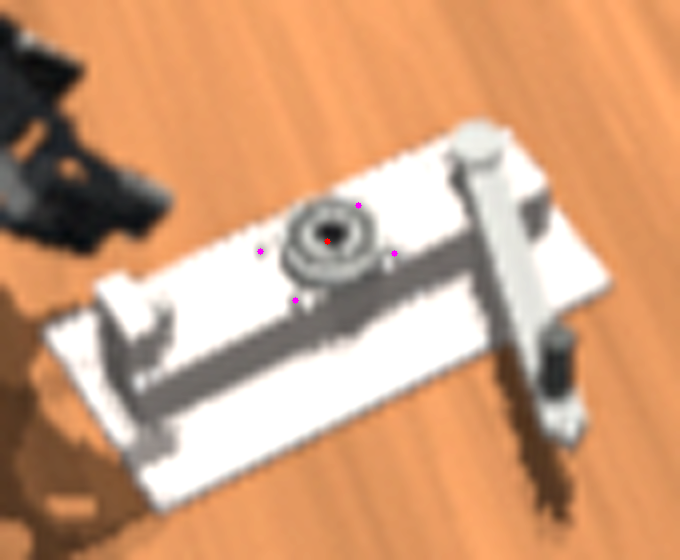

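```bash
python3 - <<'E'
from h import *
c,s=np.cos(rk[2]),np.sin(rk[2])
def rf(w): d=w-G([0,0,0]); return np.array([c*d[0]+s*d[1],-s*d[0]+c*d[1]])
for n,w in (("top",atz("top",(376.75,211.1),.098)),("side",atz("side",(274.4,277.4),.098)),("tnet",atz("top",(373.9,214.9),.086)),("snet",atz("side",(275.6,279.6),.086))):
    r=rf(w); v=r-[.07,0]; print(n,w.round(4),r.round(4),"len",np.hypot(*v).round(4),"ang",np.arctan2(-v[1],-v[0]).round(3))
# candidate overlay
for cam,x,y,w,h,k in(('top',305,185,80,75,8),('side',205,236,85,70,8)):
    o=np.clip(crop(cv2.imread(f'pics/u_{cam}_raw.png'),x,y,w,h,k).astype(float)*1.4,0,255).astype(np.uint8)
    for a,col in((1.2,(0,0,255)),(1.25,(0,255,0)),(1.3,(255,0,0)),(1.35,(255,0,255))):
        f=lambda z:G([.07-.12*np.cos(a),-.12*np.sin(a),z])
        q=[tuple(((proj(cam,p)-[x,y]+.5)*k).astype(int)) for p in(G([.07,0,.062]),f(.062),f(.098))]
        cv2.line(o,q[0],q[1],col,1); cv2.line(o,q[1],q[2],col,2)
    cv2.imwrite(f'pics/v_{cam}.png',o)
E
```

```text
top [ 0.5477 -0.3315  0.098 ] [ 0.0352 -0.1128] len 0.1181 ang 1.272
side [ 0.5485 -0.331   0.098 ] [ 0.0361 -0.1125] len 0.1175 ang 1.278
tnet [ 0.5378 -0.3273  0.086 ] [ 0.0263 -0.1068] len 0.1154 ang 1.182
snet [ 0.5524 -0.3315  0.086 ] [ 0.0398 -0.1138] len 0.1177 ang 1.312
```

View pics/v_top.png

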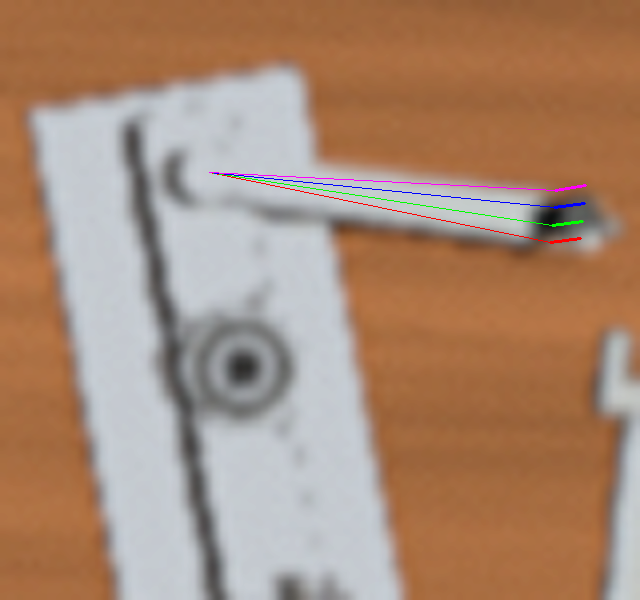

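View pics/v_side.png

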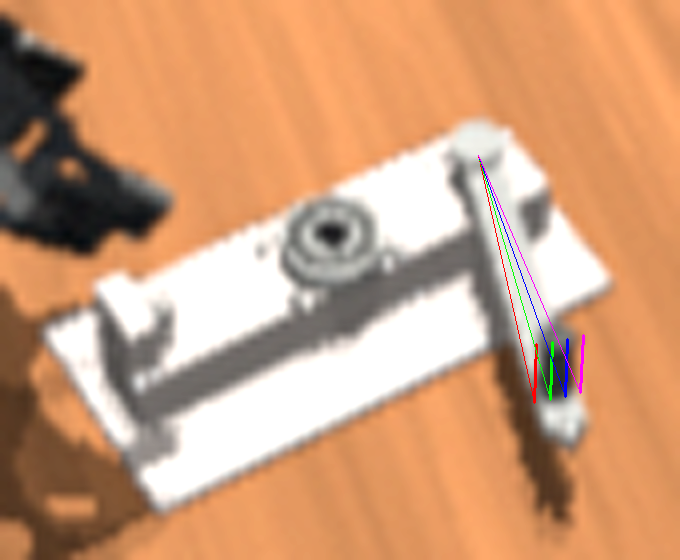

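```bash
python3 - <<'E'
from h import *
a=1.275; Rk=Rt(rk[2]+a,0); k=G([.07-.12*np.cos(a),-.12*np.sin(a),0]); print(k)
p,Rc=cmd(); print(p)
PG(k+[0,0,.19]+.002*Rk[:,0],Rk,1,vmax=.04)
PG(k+[0,0,.125]+.002*Rk[:,0],Rk,1,vmax=.035)
E
```

```text
[ 0.5478754  -0.33345806  0.        ]
[ 0.42419678 -0.23863727  0.13567971]
11 rows
[[[-0.042,0.031,0.021],[0.37,0.27,-0.8],1],[[-0.046,0.026,0.017],[0.37,0.27,-0.8],1],[[-0.05,0.022,0.015],[0.37,0.27,-0.8],1],[[-0.052,0.017,0.011],[0.37,0.27,-0.8],1],[[-0.054,0.012,0.009],[0.37,0.27,-0.8],1],[[-0.056,0.005,0.006],[0.37,0.27,-0.8],1],[[-0.056,0.0,0.004],[0.37,0.27,-0.8],1],[[-0.056,-0.006,0.002],[0.37,0.27,-0.8],1],[[-0.054,-0.012,0.001],[0.37,0.27,-0.8],1],[[-0.053,-0.019,-0.001],[0.37,0.27,-0.8],1],[[-0.051,-0.024,-0.002],[0.37,0.27,-0.8],1]]
end err mm [-0.01 -0.05  0.05] rot err deg 0.45
2 rows
[[[0.001,0.001,0.13],[-0.02,0.02,0.01],1],[[0.0,0.0,0.13],[-0.02,0.02,0.01],1]]
end err mm [ 0.01 -0.06  0.05] rot err deg 0.08
```

Call:
{"api": "carry_out", "payload": {"increments": [[[-0.042, 0.031, 0.021], [0.37, 0.27, -0.8], 1], [[-0.046, 0.026, 0.017], [0.37, 0.27, -0.8], 1], [[-0.05, 0.022, 0.015], [0.37, 0.27, -0.8], 1], [[-0.052, 0.017, 0.011], [0.37, 0.27, -0.8], 1], [[-0.054, 0.012, 0.009], [0.37, 0.27, -0.8], 1], [[-0.056, 0.005, 0.006], [0.37, 0.27, -0.8], 1], [[-0.056, 0, 0.004], [0.37, 0.27, -0.8], 1], [[-0.056, -0.006, 0.002], [0.37, 0.27, -0.8], 1], [[-0.054, -0.012, 0.001], [0.37, 0.27, -0.8], 1], [[-0.053, -0.019, -0.001], [0.37, 0.27, -0.8], 1]]}}

```text
time_s: 25.18
ee_pos: [0.5353, -0.325, 0.141]
tcp_rot: [0.322, 3.08, 0.067]
contact_force: [0.6, 0.2, -0.2]
gripper_width: 0.0856
```

Call:
{"api": "carry_out", "payload": {"increments": [[[-0.051, -0.024, -0.002], [0.37, 0.27, -0.8], 1], [[0.001, 0.001, 0.13], [-0.02, 0.02, 0.01], 1], [[0, 0, 0.13], [-0.02, 0.02, 0.01], 1], [[0, 0, 0], [0, 0, 0], 1], [[0, 0, 0], [0, 0, 0], 1]]}}

```text
time_s: 25.8
ee_pos: [0.5464, -0.3338, 0.0781]
tcp_rot: [0.162, 3.137, -0.0]
contact_force: [0.1, 0.0, 0.8]
gripper_width: 0.0853
```

```bash
python3 - <<'E'
from h import *
print(cmd()[0]); s,Rm=st(); a=1.275
kb=G([.07-.12*np.cos(a),-.12*np.sin(a),.098])
x,y,w,h,k=220,210,100,100,6
im=ctrl.camera("side"); o=np.clip(crop(im,x,y,w,h,k).astype(float)*1.6,0,255).astype(np.uint8)
g=s["ee_pos"]-L*Rm[:,2]
for q,col in((kb,(0,0,255)),(g,(0,255,0)),(g+.0187*Rm[:,2],(255,0,0))):
    u=(proj("side",q)-[x,y]+.5)*k; cv2.circle(o,tuple(u.astype(int)),3,col,-1)
cv2.imwrite("pics/w.png",o); st()
E
```

```text
[ 0.54589579 -0.3333131   0.07764596]
t 25.8 tcp [ 0.5464 -0.3338  0.0781] grasp [ 0.5464 -0.3338  0.1255] x [-0.995  0.103 -0.   ] z [ 0. -0. -1.] F [0.1 0.  0.8] w 0.0853 q [-0.66  0.59 -0.11  0.88  0.   -2.13]
t 25.85 tcp [ 0.5468 -0.3342  0.0788] grasp [ 0.5467 -0.3342  0.1262] x [-0.995  0.103 -0.002] z [ 0.002 -0.001 -1.   ] F [-0.  -0.5  0.6] w 0.0852 q [-0.66  0.59 -0.11  0.88  0.   -2.13]
```

View pics/w.png

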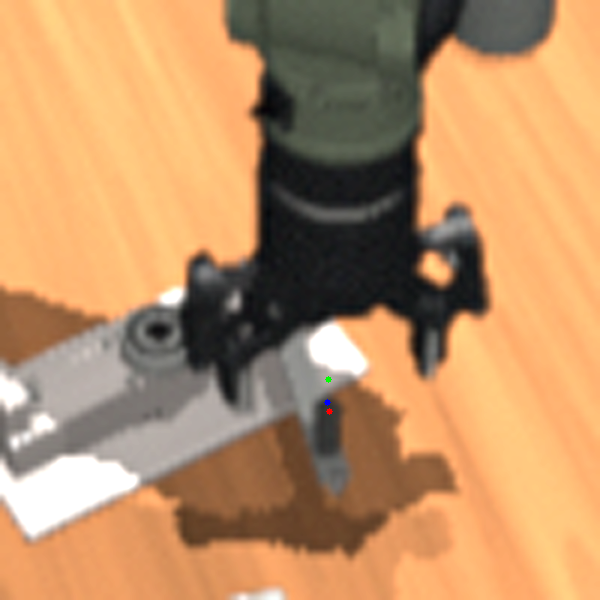

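```bash
python3 - <<'E'
from h import *
a=1.275; Rk=Rt(rk[2]+a,0); k=G([.07-.12*np.cos(a),-.12*np.sin(a),0])
PG(k+[0,0,.087]+.002*Rk[:,0],Rk,1,vmax=.015)
E
```

```text
3 rows
[[[0.0,0.0,0.051],[0.0,-0.0,-0.0],1],[[0.0,0.0,0.05],[0.0,-0.0,-0.0],1],[[0.0,0.0,0.051],[0.0,-0.0,-0.0],1]]
end err mm [ 0.01 -0.05  0.05] rot err deg 0.08
```

Call:
{"api": "carry_out", "payload": {"increments": [[[0, 0, 0.051], [0, 0, 0], 1], [[0, 0, 0.05], [0, 0, 0], 1], [[0, 0, 0.051], [0, 0, 0], 1], [[0, 0, 0], [0, 0, 0], 0.6], [[0, 0, 0], [0, 0, 0], 0.3], [[0, 0, 0], [0, 0, 0], 0], [[0, 0, 0], [0, 0, 0], 0], [[0, 0, 0], [0, 0, 0], 0]], "squeeze": 25}}

```text
time_s: 26.85
ee_pos: [0.5462, -0.3338, 0.0399]
tcp_rot: [0.162, 3.137, -0.0]
contact_force: [-0.4, -0.0, 1.4]
gripper_width: 0.0131
```

```bash
python3 - <<'E'
from h import *
print(cmd()[0]); s,Rm=st()
x,y,w,h,k=220,210,100,100,6
im=ctrl.camera("side"); o=np.clip(crop(im,x,y,w,h,k).astype(float)*1.6,0,255).astype(np.uint8)
cv2.imwrite("pics/x.png",o); st()
E
```

```text
[ 0.54589379 -0.33330211  0.03964596]
t 26.85 tcp [ 0.5462 -0.3338  0.0399] grasp [ 0.5462 -0.3338  0.0873] x [-0.995  0.103 -0.001] z [ 0.001 -0.    -1.   ] F [-0.4 -0.   1.4] w 0.0131 q [-0.66  0.63 -0.14  0.8   0.   -2.13]
t 26.9 tcp [ 0.5462 -0.3338  0.0399] grasp [ 0.5462 -0.3338  0.0873] x [-0.995  0.103 -0.001] z [ 0.001 -0.    -1.   ] F [-0.  -0.4  1.6] w 0.0132 q [-0.66  0.63 -0.14  0.8   0.   -2.13]
```

View pics/x.png

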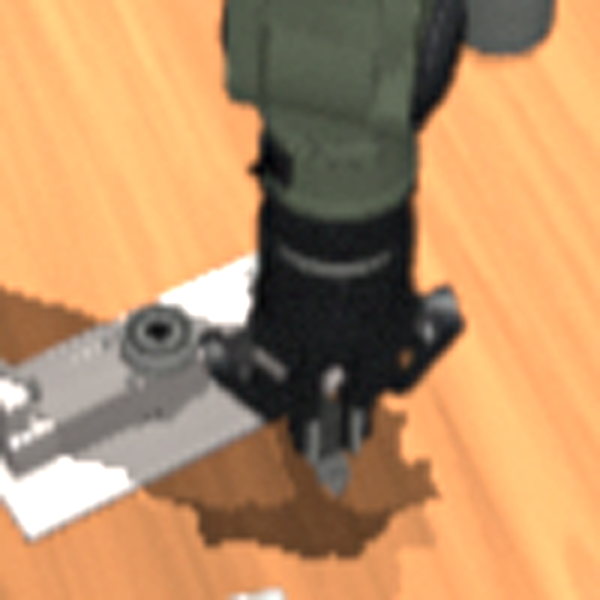

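Call:
{"api": "carry_out", "payload": {"increments": [[[0.0305, 0.001, 0], [0, 0, 0.456], 0], [[0.0305, 0.001, 0], [0, 0, 0.456], 0], [[0.0305, 0.001, 0], [0, 0, 0.456], 0], [[0.0305, 0.001, 0], [0, 0, 0.456], 0], [[0.0305, 0.001, 0], [0, 0, 0.456], 0]]}}

```text
time_s: 27.52
ee_pos: [0.5092, -0.324, 0.0399]
tcp_rot: [0.661, 3.071, -0.001]
contact_force: [-0.3, -0.2, 2.9]
gripper_width: 0.0129
```

Call:
{"api": "carry_out", "payload": {"increments": [[[0.0305, 0.001, 0], [0, 0, 0.456], 0], [[0.0305, 0.001, 0], [0, 0, 0.456], 0], [[0.0305, 0.001, 0], [0, 0, 0.456], 0], [[0.0305, 0.001, 0], [0, 0, 0.456], 0], [[0.0305, 0.001, 0], [0, 0, 0.456], 0]]}}

```text
time_s: 28.15
ee_pos: [0.477, -0.3033, 0.0399]
tcp_rot: [-1.139, -2.928, 0.002]
contact_force: [-2.6, -0.2, 3.2]
gripper_width: 0.013
```

```bash
python3 - <<'E'
from h import *
p,Rc=cmd()
for i in range(10): p=p+Rc@np.array([.0305,.001,0])*.25; Rc=Rc@R.from_rotvec([0,0,np.radians(8*.456)]).as_matrix()
json.dump(dict(p=p.tolist(),R=Rc.tolist()),open("cmd.json","w")); print(p)
s,Rm=st(); c,sn=np.cos(rk[2]),np.sin(rk[2]); d=s["ee_pos"]-G([0,0,0])
v=np.array([c*d[0]+sn*d[1],-sn*d[0]+c*d[1]])-[.07,0]; print("len",np.hypot(*v),"ang",np.arctan2(-v[1],-v[0]))
print("F tool",Rm.T@s["contact_force"])
x,y,w,h,k=200,210,100,100,6
o=np.clip(crop(ctrl.camera("side"),x,y,w,h,k).astype(float)*1.6,0,255).astype(np.uint8)
cv2.imwrite("pics/y.png",o)
E
```

```text
[ 0.47747709 -0.30252248  0.03965846]
t 28.15 tcp [ 0.477  -0.3033  0.0399] grasp [ 0.477  -0.3033  0.0873] x [-0.737  0.676 -0.   ] z [-0.001 -0.001 -1.   ] F [-2.6 -0.2  3.2] w 0.013 q [-0.7   0.51 -0.36  0.7  -0.   -1.52]
len 0.12195725040796737 ang 0.6273347323811855
F tool [ 1.74399263 -1.9131282  -3.22505904]
```

View pics/y.png

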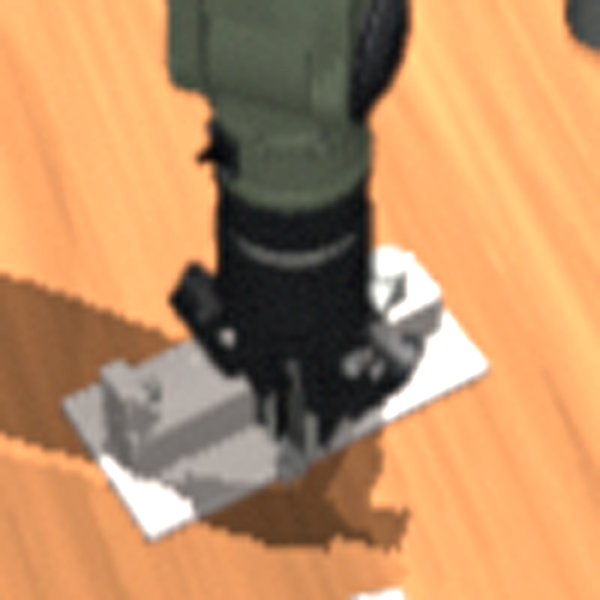

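Call:
{"api": "carry_out", "payload": {"increments": [[[0.0305, 0.001, 0], [0, 0, 0.456], 0], [[0.0305, 0.001, 0], [0, 0, 0.456], 0], [[0.0305, 0.001, 0], [0, 0, 0.456], 0], [[0.0305, 0.001, 0], [0, 0, 0.456], 0], [[0.0305, 0.001, 0], [0, 0, 0.456], 0], [[0.0305, 0.001, 0], [0, 0, 0.456], 0], [[0.0305, 0.001, 0], [0, 0, 0.456], 0], [[0.0305, 0.001, 0], [0, 0, 0.456], 0]]}}

```text
time_s: 29.2
ee_pos: [0.4427, -0.2525, 0.0398]
tcp_rot: [-1.838, -2.545, 0.005]
contact_force: [-6.2, -0.5, 8.2]
gripper_width: 0.0132
```

Call:
{"api": "carry_out", "payload": {"increments": [[[0.015, 0.001, 0], [0, 0, 0.228], 0], [[0.015, 0, 0], [0, 0, 0.228], 0]]}}

```text
time_s: 29.45
ee_pos: [0.4403, -0.2451, 0.0398]
tcp_rot: [-1.917, -2.486, 0.006]
contact_force: [-8.1, -1.1, 8.6]
gripper_width: 0.013
```

```bash
cat > ang.py <<'E'
from h import *
s,Rm=st(); c,sn=np.cos(rk[2]),np.sin(rk[2]); d=s["ee_pos"]-G([0,0,0])
q=np.array([c*d[0]+sn*d[1],-sn*d[0]+c*d[1]]); v=q-[.07,0]; print("rack xy",q.round(4),"len",np.hypot(*v),"ang",np.arctan2(-v[1],-v[0]),"F tool",(Rm.T@s["contact_force"]).round(1))
E
python3 ang.py
```

```text
t 29.45 tcp [ 0.4403 -0.2451  0.0398] grasp [ 0.4405 -0.2451  0.0872] x [-0.254  0.967  0.   ] z [-0.005 -0.001 -1.   ] F [-8.1 -1.1  8.6] w 0.013 q [-0.65  0.42 -0.52  0.63 -0.   -0.91]
rack xy [-0.0535 -0.0074] len 0.12377016584684843 ang 0.05997216649472001 F tool [ 1.  -8.2 -8.6]
```

Call:
{"api": "carry_out", "payload": {"increments": [[[0.012, -0.001, -0.001], [0, 0, 0.18], 0], [[0.012, -0.001, -0.001], [0, 0, 0.18], 0]]}}

```text
time_s: 29.7
ee_pos: [0.4396, -0.2413, 0.04]
tcp_rot: [1.981, 2.438, -0.008]
contact_force: [-3.3, -5.7, -1.3]
gripper_width: 0.0131
```

```bash
python3 ang.py
```

```text
t 29.7 tcp [ 0.4396 -0.2413  0.04  ] grasp [ 0.4397 -0.2411  0.0874] x [-0.205  0.979 -0.004] z [-0.003 -0.004 -1.   ] F [-3.3 -5.7 -1.3] w 0.0131 q [-0.65  0.41 -0.53  0.62 -0.01 -0.85]
rack xy [-0.0535 -0.0035] len 0.12358152470894271 ang 0.02845992639082595 F tool [-4.9 -4.4  1.3]
```

Resistance of about 5 N: the detent is being pushed. Continue.

Call:
{"api": "carry_out", "payload": {"increments": [[[0.008, 0, 0], [0, 0, 0.1], 0], [[0.008, 0, 0], [0, 0, 0.1], 0]]}}

```text
time_s: 29.95
ee_pos: [0.4383, -0.2359, 0.0399]
tcp_rot: [-2.013, -2.41, 0.005]
contact_force: [-5.0, -0.7, 2.5]
gripper_width: 0.0132
```

```bash
python3 ang.py
```

```text
t 29.95 tcp [ 0.4383 -0.2359  0.0399] grasp [ 0.4385 -0.2359  0.0873] x [-0.178  0.984 -0.001] z [-0.003 -0.001 -1.   ] F [-5.  -0.7  2.5] w 0.0132 q [-0.64  0.41 -0.54  0.62 -0.   -0.82]
rack xy [-0.0537  0.002 ] len 0.12374554238537777 ang -0.016293540487489933 F tool [ 0.2 -5.1 -2.5]
```

Call:
{"api": "carry_out", "payload": {"increments": [[[0.008, 0, 0], [0, 0, 0], 0], [[0, 0, 0], [0, 0, 0], 0]]}}

```text
time_s: 30.2
ee_pos: [0.4382, -0.2354, 0.04]
tcp_rot: [2.014, 2.411, -0.008]
contact_force: [-5.2, -6.8, 0.6]
gripper_width: 0.0128
```

```bash
python3 ang.py
```

```text
t 30.2 tcp [ 0.4382 -0.2354  0.04  ] grasp [ 0.4384 -0.2352  0.0874] x [-0.178  0.984 -0.004] z [-0.003 -0.004 -1.   ] F [-5.2 -6.8  0.6] w 0.0128 q [-0.64  0.41 -0.54  0.62 -0.01 -0.82]
rack xy [-0.0537  0.0026] len 0.12373904121012097 ang -0.02062895904918102 F tool [-5.7 -6.3 -0.6]
```

Call:
{"api": "carry_out", "payload": {"increments": [[[0.006, 0, 0], [0, 0, 0], 0], [[0, 0, 0], [0, 0, 0], 0]]}}

```text
time_s: 30.45
ee_pos: [0.4382, -0.2354, 0.0401]
tcp_rot: [2.014, 2.409, -0.011]
contact_force: [-4.6, -9.6, -2.8]
gripper_width: 0.013
```

```bash
python3 ang.py
```

```text
t 30.45 tcp [ 0.4382 -0.2354  0.0401] grasp [ 0.4384 -0.2351  0.0875] x [-0.177  0.984 -0.006] z [-0.003 -0.007 -1.   ] F [-4.6 -9.6 -2.8] w 0.013 q [-0.64  0.41 -0.54  0.62 -0.01 -0.81]
rack xy [-0.0537  0.0025] len 0.12374923819998611 ang -0.020574673322310732 F tool [-8.6 -6.2  2.9]
```

Call:
{"api": "carry_out", "payload": {"increments": [[[-0.006, 0, 0], [0, 0, 0], 0], [[0, 0, 0], [0, 0, 0], 0.5], [[0, 0, 0], [0, 0, 0], 0.6], [[0, 0, 0], [0, 0, 0], 0.6], [[0, 0, -0.08], [0, 0, 0], 0.6], [[0, 0, -0.16], [0, 0, 0], 0.6], [[0, 0, -0.16], [0, 0, 0], 0.6], [[0, -0.16, -0.16], [0, 0, 0], 0.6], [[0, -0.16, -0.16], [0, 0, 0], 0.6], [[0, 0, 0], [0, 0, 0], 0.6]]}}

```text
time_s: 31.7
ee_pos: [0.3607, -0.2489, 0.223]
tcp_rot: [2.013, 2.405, -0.0]
contact_force: [0.3, 0.1, 0.3]
gripper_width: 0.0511
```

```bash
python3 - <<'E'
from h import *
st()
for c,x,y,w,h,k in(('top',285,175,120,110,6),('side',190,225,110,100,6)):
    im=ctrl.camera(c); cv2.imwrite(f'pics/z_{c}_raw.png',im)
    o=np.clip(crop(im,x,y,w,h,k).astype(float)*1.4,0,255).astype(np.uint8)
    q=[tuple(((proj(c,p)-[x,y]+.5)*k).astype(int)) for p in(G([.07,0,.062]),G([-.05,0,.062]),G([-.05,0,.098]))]
    cv2.line(o,q[0],q[1],(0,0,255),1); cv2.line(o,q[1],q[2],(0,0,255),1)
    cv2.imwrite(f'pics/z_{c}.png',o)
E
```

```text
t 31.7 tcp [ 0.3607 -0.2489  0.223 ] grasp [ 0.3605 -0.2487  0.2704] x [-0.176  0.984 -0.004] z [ 0.004 -0.004 -1.   ] F [0.3 0.1 0.3] w 0.0511 q [-0.77  0.1  -0.43  1.04  0.   -0.95]
```

View pics/z_top.png

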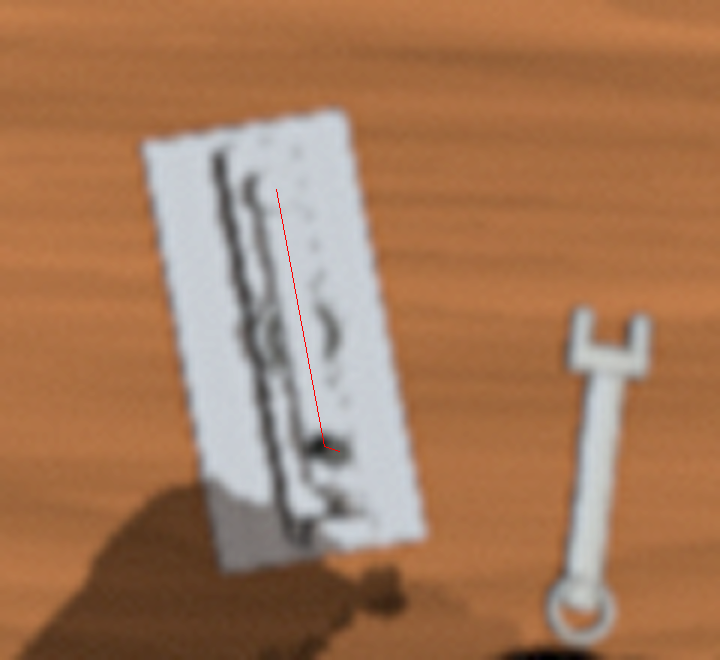

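View pics/z_side.png

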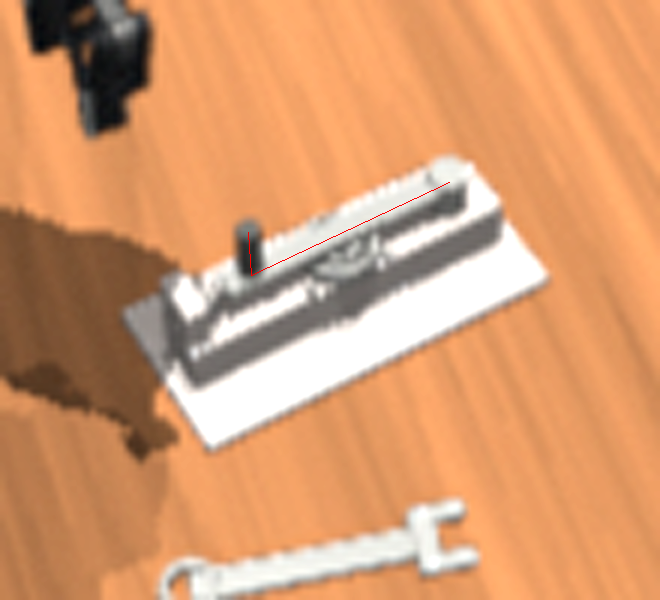

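```bash
python3 - <<'E'
from h import *
print(ctrl.close_job()); print(ctrl.read_state()["time_s"])
E
```

```text
the job is handed in; nothing more can be done
None
the job is handed in; nothing more can be done
```

The job is done and handed in at about 31.8 s of the 62 s limit. The knockout rod was lifted fully, the bearing sits on the rack seat, and the keeper bar is shut over it.

- **Rod:** My first grip on the handle closed on nothing. The pictures, then a touch on the bench (about 25 N), showed the fingers end about 29 mm short of the reported TCP, and I corrected every later move for that. I then lifted the handle about 40 mm until the resistance jumped from 10 to 28 N at the stop, and the bearing showed clear of the nest.
- **Bearing:** I gripped it at a 38° tilt, took it out from under the ram and lowered it onto the rail at the expected height. I pushed to about 28 N against the rail before easing off and opening the fingers. Both cameras showed it flat between the pins, about 1 to 2 mm off centre along the rail, inside the 3 mm play.
- **Keeper:** I led it round by the knob. The resistance rose to about 5 N and fell to nothing past the detent. It then rose again with no further movement at the stop. After release, both pictures show the bar along the rail over the bearing.
- **Last checks:** The hand was clear and open, and the contact force was near zero. The wrench is undisturbed in the last pictures. I never moved near the tin or the socket, but I did not check them again at the end.
- **Disagreement:** The side camera placed raised parts about 1 pixel (3 to 5 mm) higher than my fitted model, so for sideways position I relied on the top camera.

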